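# Part the row, put the fifth pot back and close up the rack

## Robot

A 7-joint arm with a two-finger parallel gripper is mounted at the origin on a cart in front of the work surface, level with it; the furniture and walls round the work are solid. World frame = base frame: x ahead of the robot, y to its left, z up, the work surface at z = 0. Lengths are in m, angles in degrees, forces in N, time in s.
With the tool pointing down it reaches from about 0.425 to 0.975 m from the base axis. Payload 16.7 kg.
Tool frame: the origin (TCP) lies midway between the tips of the shut fingers; the grasp point (between the pads) lies 19 mm behind it; z points along the fingers, y is the direction in which the jaws open and shut (so a half turn about z gives the same grasp; the last joint's range is limited). The gripper opens to 85 mm and grips with 20 to 120 N. Pads are 22 mm wide; open, the fingers measure 114 mm over their backs; the gripper's body (76 mm by 85 mm) begins 54 mm behind the grasp point. The pads swing forward as they close: fully open they stand 13 mm farther back than shut.
Start: joints at [62.424, 24.414, 4.234, 92.017, -1.954, 63.644, -3.845], TCP at [0.22, -0.638, 0.231] pointing down, gripper open.
Joint ranges: [-163.25, 163.25], [-28.42, 122.38], [-70.27, 78.77], [12.13, 141.07], [-58.53, 238.53], [9.26, 117.41], [-156.51, 156.51]. Speed limits (degrees/s): [108.29, 108.29, 136.94, 136.94, 172.46, 172.46, 172.46].

## Interface

Orientations are given as a 3x3 rotation matrix whose columns are the frame's x, y, z axes.
In Python, from plant import env, vision, job gives the robot as it stands. The module is installed in compiled form; this text tells all that it offers.
- The arm moves only by the tool drive_tool, never from a script. Its argument "targets" is text: rows parted by semicolons, each of 7 numbers parted by spaces: the finger opening in mm, from 0 to 85.4, then the shift along the tool's x, y, z in mm, then the turn, a rotation vector about the tool's x, y, z in degrees. In form: claw x y z ax ay az; .... A call has 1 to 8 rows; each row shifts and turns the commanded pose from where the row before left it, along the tool's axes as they then stand; what a row does not reach is not made up. A row lasts 1/8 s, in which the tool goes at most 62.5 mm and 10.7 degrees, less where a joint would pass 70% of its speed; a pose out of reach is approached as far as the arm can. A call is refused whole if a number of a shift passes 62.5 or a number of a turn 10.7, either way. A call with a gripper value outside its range is refused whole. The fingers move at their own pace and stop on an object; the grip force is fixed at half the most. Time passes only in rows, so rows that do not move let the fingers close. It gives the time, the measured TCP pose, the force and the opening at its end, in the units of the state.
- env.get_state(): the state, without advancing time (a new reading comes with each control period).
- vision.snapshot(name): name is "scene" or "top" or "wrist"; returns the picture (400x640x3 uint8, red, green, blue); there is no depth.
- vision.get_calibration(name): a dict with "fx", "fy", "cx", "cy" (pixels), "rvec" (rotation vector, rad) and "tvec" (3), from world to camera coordinates, as OpenCV has them. Camera axes: x right, y down, z forward; pixel columns grow to the right and rows downward; lengths in m; the calibration is good to about 2 mm. A picture is of the moment at which its call begins: read the wrist's pose just before it. get_calibration takes no time and is no camera call; for the wrist camera it gives the pose at the moment of the call.
- job.hand_in(): hands the job in, once; it reports no verdict.
The state is a dict: "time": time; "q": joint angles; "qvel": joint speeds; "joint_torque": joint torques, N m; "ee_pos": TCP position; "tool_rot": TCP orientation; "contact_force": force on the tool from outside, world axes, zero at the start; "torque": the same for the moment, N m; "width": opening from 0.0 (shut) to 1.0 (fully open).
Only numpy, scipy, OpenCV 4.12 (cv2) and the standard library are available. Lean on these libraries where they do the work, as an engineer would, in place of code of your own. Each camera call takes 0.05 s, during which the arm holds its last target.

## Task

Put the loose paint pot back into the middle of the row in the bench rack: slide the four pots there apart, two to each end, letting them push the end stop right back, and let the loose pot down between them until it stands flat on the rack's floor. Then push the end stop up until all five are held snug between it and the fixed end, with no play. Go gently and by feel, for the lids pop off under more than about 1.5 kg; do not drop the pot in, do not lift or tip the others, and leave the smaller pot beside the loose one where it is.

Things in the scene. Friction and masses are not known exactly. Their poses are not given: they have to be found in the camera images.
- end_stop: sliding stop at the right (-y) end of the row: upright board 57 mm wide (x), 14 mm thick (y), its top 52 mm above the rack's floor; behind it (-y) a foot 38 mm long, 10.5 mm high. Slides along the row (its y axis; +y is toward the fixed end) and stays where it is left: felt brake, 4 N. It can go back a few mm from where it starts, to a hard limit. Origin: foot of the inner face, on the rack's floor; z up
- stop_back (a point): middle of the end stop's outer (-y) face, 30 mm above the rack's floor, where it can be pushed toward the row; axes as the end stop's
- row_pot_1: first pot in the rack, some mm short of the fixed end board at the left (+y) end, whose top is 52 mm above the rack's floor; the room between the ends takes five pots and a few mm: off-white pot, grey lid, 44 mm high, rigid, 0.12 kg. Lid 59 to 60.5 mm across (not quite round), 37 to 44 mm above the underside; body below tapers from 58 to 52 mm at the foot. Origin: centre of the underside
- row_pot_2: second pot in the rack, up to 2.5 mm from the first; 36 to 51 mm are open between its lid and the third's: off-white pot, grey lid, 44 mm high, rigid, 0.12 kg. Lid 59 to 60.5 mm across (not quite round), 37 to 44 mm above the underside; body below tapers from 58 to 52 mm at the foot. Origin: centre of the underside
- row_pot_3: third pot in the rack. All stand on its floor, 8 mm above the table, between a front and a back rail (60 mm apart, 9 mm wide, tops 12 mm above the floor): off-white pot, grey lid, 44 mm high, rigid, 0.12 kg. Lid 59 to 60.5 mm across (not quite round), 37 to 44 mm above the underside; body below tapers from 58 to 52 mm at the foot. Origin: centre of the underside
- row_pot_4: fourth pot in the rack, up to 2.5 mm from the third, some mm short of the end stop. The rack is open above and screwed to the table: off-white pot, grey lid, 44 mm high, rigid, 0.12 kg. Lid 59 to 60.5 mm across (not quite round), 37 to 44 mm above the underside; body below tapers from 58 to 52 mm at the foot. Origin: centre of the underside
- loose_pot: the loose pot, standing on the table on the robot's right, the same kind as those in the rack: off-white pot, grey lid, 44 mm high, rigid, 0.12 kg. Lid 59 to 60.5 mm across (not quite round), 37 to 44 mm above the underside; body below tapers from 58 to 52 mm at the foot. Origin: centre of the underside
- small_pot: a different, smaller pot that is left alone, standing on the table: 52 mm across, 50 mm high, off-white with paint runs. Origin: centre of the underside
Not all that is in view belongs to the job. What is shaped like the row_pot_4 but purple or turquoise is not meant.

How it is judged:
By the outcome, as a careful person would: the job done as asked, in the order asked, and still so for the second after the job is handed in, with the robot touching nothing.
It also fails if it takes over 72 s, if anything falls off the work surface, if the arm or the gripper's body presses on something with over 40 N, if the wrist force passes 120 N, or if a joint passes its speed limit or range.

## Working session

There is one attempt and no reset: what is moved stays moved. The work goes in short steps, Python scripts to look and compute and a tool call to move; the robot and the scene stay as the last step left them, time stands still between calls to the robot, and variables do not carry over. Pictures are saved under pics/ and viewed, and the job is handed in when it is done.

Besides the shell and the picture viewer there is one more tool, called after "Call:" by a JSON object that holds its "name" and its "arguments". drive_tool: Moves the arm, as the interface text tells. Its arguments: {"type":"object","properties":{"targets":{"type":"string"}},"required":["targets"]}

```bash
ls; mkdir -p pics; python3 - <<'E'
from plant import env, vision, job
import cv2
for n in ("scene","top","wrist"):
    im=vision.snapshot(n); cv2.imwrite(f"pics/{n}0.png",im[:,:,::-1])
    c=vision.get_calibration(n); print(n,{k:(v if not hasattr(v,'tolist') else v.tolist()) for k,v in c.items()})
s=env.get_state(); print(s)
E
```

```text
pics
scene {'fx': 424.75791014806026, 'fy': 424.75791014806026, 'cx': 316.42276091099626, 'cy': 197.58134943118745, 'rvec': [1.2278207044088387, -2.2298227860589757, 0.9757039495505088], 'tvec': [0.31790442830430704, 0.43225403911074367, 0.680088456803009]}
top {'fx': 373.84309391568877, 'fy': 373.84309391568877, 'cx': 312.6336992425078, 'cy': 199.48463880221328, 'rvec': [2.203236570373499, -2.142711731075811, 0.15296310743884697], 'tvec': [-0.08450874185939068, 0.6454751212603039, 1.0683409269717528]}
wrist {'fx': 287.51902629167625, 'fy': 287.51902629167625, 'cx': 312.3162016696099, 'cy': 200.38453193919477, 'rvec': [-2.3490911173889315, 1.6767026977799477, 0.255893551254672], 'tvec': [-0.6751176681190691, -0.0374471595524298, 0.38108368765218525]}
{'time': 0.15, 'q': array([62.42387974, 24.44323878,  4.23283057, 92.04294042, -1.95309497,
       63.64247179, -3.8472411 ]), 'qvel': array([-0.06033552, -0.18676353,  0.02945456, -0.11620352,  0.00233005,
        0.02961632,  0.00335962]), 'joint_torque': array([ 6.00140906e-03, -9.50321388e+01,  3.76455411e+00, -4.63767028e+01,
        1.94126309e-02,  7.75830442e-03, -1.59043373e-05]), 'ee_pos': array([ 0.21973877, -0.63790939,  0.23075766]), 'tool_rot': array([[ 9.45489476e-01,  3.25652407e-01, -3.99763479e-04],
       [ 3.25652641e-01, -9.45489051e-01,  9.01015336e-04],
       [-8.45541791e-05, -9.82084551e-04, -9.99999514e-01]]), 'contact_force': array([ 0.0516499 , -0.63391895, -0.25527317]), 'torque': array([ 0.00572474, -0.01638531, -0.0084353 ]), 'width': 1.0011517003228714}
```

View pics/scene0.png

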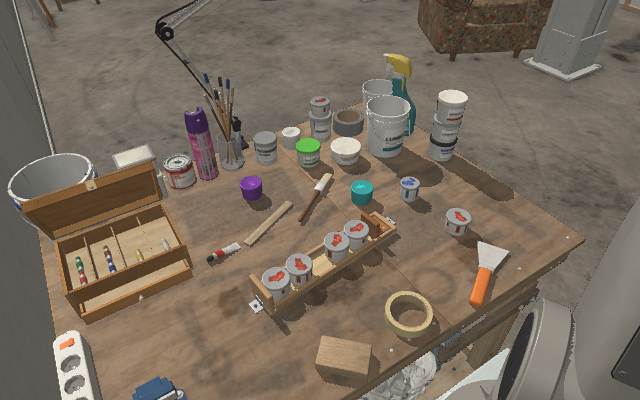

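View pics/top0.png

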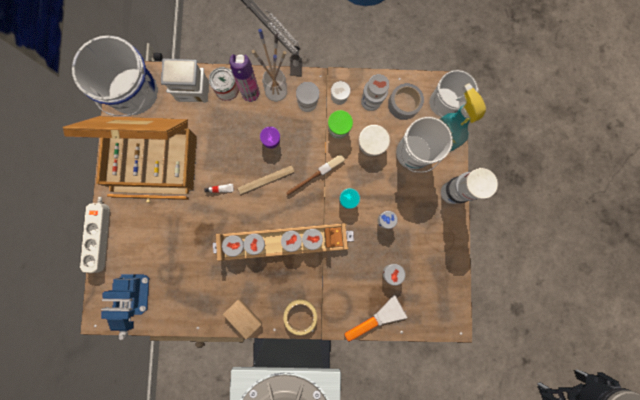

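View pics/wrist0.png

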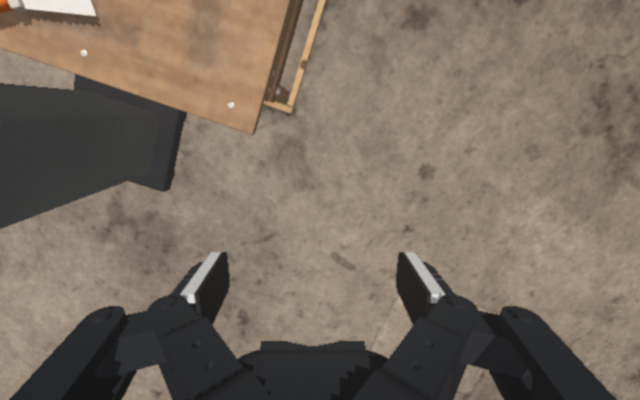

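```bash
cat > h.py <<'E'
import numpy as np, cv2
from plant import env, vision, job
def cal(n):
    c=vision.get_calibration(n); K=np.array([[c['fx'],0,c['cx']],[0,c['fy'],c['cy']],[0,0,1.]])
    R=cv2.Rodrigues(np.array(c['rvec'],float))[0]; t=np.array(c['tvec'],float).ravel(); return K,R,t
def ray(C,uv,z):
    K,R,t=C; uv=np.atleast_2d(np.array(uv,float)); d=np.c_[uv,np.ones(len(uv))]@np.linalg.inv(K).T@R
    o=-R.T@t; return o+d*((z-o[2])/d[:,2])[:,None]
def proj(C,P):
    K,R,t=C; p=(np.atleast_2d(P)@R.T+t)@K.T; return p[:,:2]/p[:,2:]
def crop(im,x0,y0,x1,y1,f,name):
    cv2.imwrite(name,cv2.resize(im[y0:y1,x0:x1,::-1],None,fx=f,fy=f,interpolation=cv2.INTER_CUBIC))
E
python3 - <<'E'
from h import *
a=cv2.imread('pics/top0.png')[:,:,::-1]; crop(a,205,180,425,300,3.6,'pics/tc.png')
b=cv2.imread('pics/scene0.png')[:,:,::-1]; crop(b,240,170,480,320,3.3,'pics/sc.png')
C=cal('top')
for n,p,z in [('p1',(233,244),.052),('p2',(254,243),.052),('p3',(291,240),.052),('p4',(313,239),.052),('stop',(330,236),.06),('loose',(394,273),.044),('small',(388,218),.05)]: print(n,ray(C,p,z))
E
```

```text
p1 [[0.51078961 0.15881944 0.052     ]]
p2 [[0.51521572 0.0989584  0.052     ]]
p3 [[ 0.52659824 -0.00690986  0.052     ]]
p4 [[ 0.53115264 -0.07026969  0.052     ]]
stop [[ 0.54093473 -0.1186786   0.06      ]]
loose [[ 0.43958679 -0.30764599  0.044     ]]
small [[ 0.59815219 -0.28834038  0.05      ]]
```

View pics/tc.png

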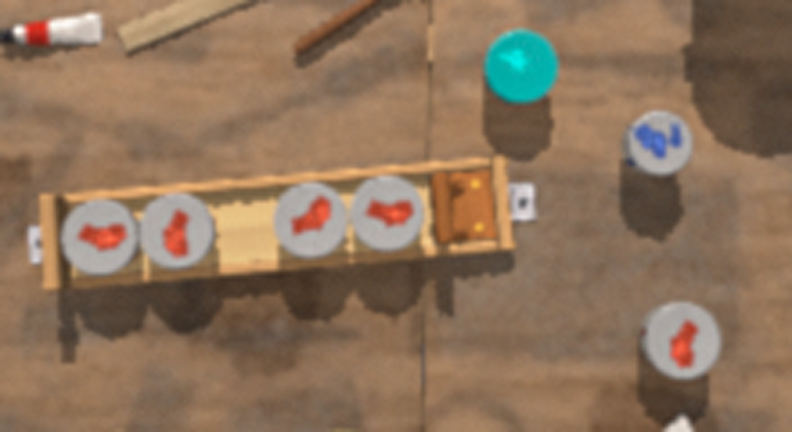

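View pics/sc.png

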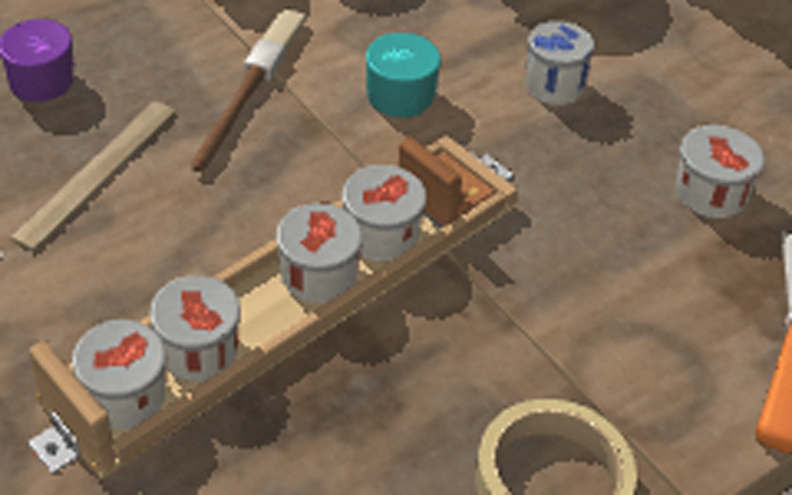

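```bash
cat >> h.py <<'E'
def lids(im,C,seeds):
    # seeds: name->(xyz approx lid-top centre); grey+red mask within window, ellipse fit
    hsv=cv2.cvtColor(np.ascontiguousarray(im),cv2.COLOR_RGB2HSV); out={}
    for n,P in seeds.items():
        P=np.array(P); th=np.linspace(0,2*np.pi,60)
        ring=P+np.c_[np.cos(th),np.sin(th),0*th]*.030
        e=proj(C,ring).astype(np.float32); 
        big=proj(C,P+np.c_[np.cos(th),np.sin(th),0*th]*.036).astype(np.int32)
        m=np.zeros(im.shape[:2],np.uint8); cv2.fillConvexPoly(m,big,255)
        g=((hsv[...,1]<45)&(hsv[...,2]>120))|((hsv[...,0]<12)&(hsv[...,1]>130)&(hsv[...,2]>110))
        k=(g&(m>0)).astype(np.uint8)
        k=cv2.morphologyEx(k,cv2.MORPH_OPEN,np.ones((3,3)))
        cs,_=cv2.findContours(k,cv2.RETR_EXTERNAL,cv2.CHAIN_APPROX_NONE)
        c=max(cs,key=cv2.contourArea); h=cv2.convexHull(c)
        (u,v),(a,b),_=cv2.minAreaRect(h) if 0 else cv2.fitEllipse(c)
        W=ray(C,c.reshape(-1,2),P[2])[:,:2]
        (cx,cy),r=cv2.minEnclosingCircle(W.astype(np.float32))
        A=np.c_[2*W,np.ones(len(W))]; s=np.linalg.lstsq(A,(W**2).sum(1),rcond=None)[0]
        rr=np.sqrt(s[2]+s[0]**2+s[1]**2)
        out[n]=(s[0],s[1],rr); print(n,'fit',np.round(s[:2],4),'r',round(rr,4),'px',round(u,1),round(v,1))
    return out
E
python3 - <<'E'
from h import *
S={'p1':(.511,.159,.052),'p2':(.515,.098,.052),'p3':(.5266,-.007,.052),'p4':(.531,-.070,.052),'loose':(.4396,-.3076,.044)}
for n in('top','scene'):
    im=np.ascontiguousarray(cv2.imread(f'pics/{n}0.png')[:,:,::-1]); print(n); lids(im,cal(n),S)
E
```

```text
top
p1 fit [0.5069 0.1587] r 0.0297 px 232.8 245.4
p2 fit [0.5147 0.103 ] r 0.0278 px 252.7 243.3
p3 fit [ 0.5231 -0.0049] r 0.0265 px 290.3 241.2
p4 fit [ 0.5307 -0.0672] r 0.0233 px 311.8 239.2
loose fit [ 0.4386 -0.3061] r 0.0268 px 393.4 273.4
scene
p1 fit [0.5048 0.1603] r 0.0292 px 276.2 277.2
p2 fit [0.5119 0.1034] r 0.0277 px 298.0 263.5
p3 fit [ 0.5212 -0.0071] r 0.0293 px 337.1 240.6
p4 fit [ 0.5289 -0.0629] r 0.0272 px 355.2 228.9
loose fit [ 0.4351 -0.3053] r 0.0278 px 457.8 215.5
```

```bash
cat >> h.py <<'E'
from scipy.spatial.transform import Rotation as Ro
def Rt(yaw): # tool y along world angle yaw(deg), z down
    a=np.radians(yaw); y=np.array([np.cos(a),np.sin(a),0]); z=np.array([0,0,-1.]); return np.c_[np.cross(y,z),y,z]
def plan(pos,yaw,claw,n,start=None,step=None):
    s=env.get_state(); p,R=(s['ee_pos'],s['tool_rot']) if start is None else start
    rv=(Ro.from_matrix(R.T@Rt(yaw))).as_rotvec(); pos=np.array(pos)
    q=p.copy(); Rc=R.copy(); rows=[]
    for i in range(n):
        d=np.round(Rc.T@((p+(pos-p)*(i+1)/n)-q)*1000,0 if step is None else step); r=np.round(np.degrees(rv)/n,1)
        rows.append(' '.join('%g'%(v+0.0) for v in [claw,*d,*r])); q=q+Rc@d/1000; Rc=Rc@Ro.from_rotvec(np.radians(r)).as_matrix()
    for i in range(0,n,8): print('; '.join(rows[i:i+8]))
    print('end',np.round(q,4))
E
python3 - <<'E'
from h import *
plan([.518,.048,.18],6.1,0,16)
E
```

```text
0 32 -34 3 0 0 -4.8; 0 34 -32 3 0 0 -4.8; 0 37 -29 4 0 0 -4.8; 0 39 -25 3 0 0 -4.8; 0 41 -23 3 0 0 -4.8; 0 43 -18 3 0 0 -4.8; 0 44 -15 3 0 0 -4.8; 0 46 -11 4 0 0 -4.8
0 46 -8 3 0 0 -4.8; 0 47 -3 3 0 0 -4.8; 0 46 0 3 0 0 -4.8; 0 47 4 3 0 0 -4.8; 0 46 9 4 0 0 -4.8; 0 45 12 3 0 0 -4.8; 0 44 15 3 0 0 -4.8; 0 43 20 3 0 0 -4.8
end [0.5182 0.0484 0.1803]
```

Call:
{"name": "drive_tool", "arguments": {"targets": "0 32 -34 3 0 0 -4.8; 0 34 -32 3 0 0 -4.8; 0 37 -29 4 0 0 -4.8; 0 39 -25 3 0 0 -4.8; 0 41 -23 3 0 0 -4.8; 0 43 -18 3 0 0 -4.8; 0 44 -15 3 0 0 -4.8; 0 46 -11 4 0 0 -4.8"}}

```text
time: 1.15
ee_pos: [0.3698, -0.2939, 0.2053]
tool_rot: [[0.536, 0.844, 0.0], [0.844, -0.536, -0.0], [-0.0, 0.0, -1.0]]
contact_force: [1.0, -0.2, 0.5]
width: 0.002
```

Call:
{"name": "drive_tool", "arguments": {"targets": "0 46 -8 3 0 0 -4.8; 0 47 -3 3 0 0 -4.8; 0 46 0 3 0 0 -4.8; 0 47 4 3 0 0 -4.8; 0 46 9 4 0 0 -4.8; 0 45 12 3 0 0 -4.8; 0 44 15 3 0 0 -4.8; 0 43 20 3 0 0 -4.8"}}

```text
time: 2.15
ee_pos: [0.5186, 0.0495, 0.1802]
tool_rot: [[-0.104, 0.995, 0.0], [0.995, 0.104, -0.0], [-0.0, 0.0, -1.0]]
contact_force: [-0.4, -0.4, -0.0]
width: 0.001
```

```bash
python3 - <<'E'
from h import *
s=env.get_state(); print(s['time'],s['ee_pos'],s['tool_rot'],s['contact_force'],s['width'])
C=cal('wrist'); im=vision.snapshot('wrist'); cv2.imwrite('pics/w1.png',im[:,:,::-1]); print(-C[1].T@C[2])
lids(im,C,{'p2':(.514,.103,.052),'p3':(.522,-.006,.052)})
t=vision.snapshot('top'); crop(t,205,180,425,300,3.6,'pics/tc1.png')
E
```

```text
2.15 [0.51861839 0.04947721 0.18024276] [[-1.03640867e-01  9.94614782e-01  7.37048021e-05]
 [ 9.94614780e-01  1.03640874e-01 -9.15867635e-05]
 [-9.87323789e-05  6.38157540e-05 -9.99999993e-01]] [-0.39692559 -0.44728213 -0.00266246] 0.000582225043989467
[0.5115887  0.12452139 0.32368788]
p2 fit [0.5154 0.1067] r 0.0294 px 314.1 130.4
p3 fit [0.5268 0.0033] r 0.0241 px 314.5 233.8
```

View pics/w1.png

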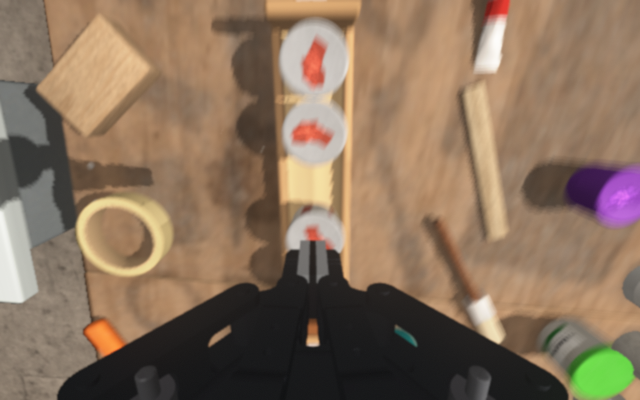

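```bash
python3 - <<'E'
from h import *
C=cal('wrist'); im=cv2.imread('pics/w1.png')
print(im[150:216:2,300].tolist())
for p in [(314,57),(314,132),(314,99),(314,163),(314,208)]: print(p,ray(C,p,.052)[0].round(4))
for p in [(276,20),(286,200),(358,20),(345,200)]: print(p,ray(C,p,.020)[0].round(4))
crop(im[:,:,::-1],230,0,400,260,3,'pics/w1c.png')
E
```

```text
[[196, 202, 208], [196, 202, 207], [194, 200, 206], [188, 194, 201], [181, 194, 204], [176, 197, 214], [169, 200, 224], [161, 202, 228], [156, 207, 234], [154, 212, 238], [154, 212, 238], [155, 213, 239], [154, 212, 239], [154, 212, 239], [154, 211, 239], [154, 212, 239], [154, 212, 239], [155, 212, 239], [154, 211, 239], [155, 212, 239], [155, 211, 239], [155, 212, 239], [155, 212, 239], [154, 211, 238], [146, 201, 233], [130, 182, 217], [114, 160, 193], [97, 135, 164], [95, 126, 150], [106, 126, 143], [111, 124, 136], [105, 117, 131], [112, 121, 134]]
(314, 57) [0.5088 0.1726 0.052 ]
(314, 132) [0.5157 0.1102 0.052 ]
(314, 99) [0.5126 0.1388 0.052 ]
(314, 163) [0.5189 0.0817 0.052 ]
(314, 208) [0.5238 0.0368 0.052 ]
(276, 20) [0.4701 0.2049 0.02  ]
(286, 200) [0.4935 0.032  0.02  ]
(358, 20) [0.5456 0.2131 0.02  ]
(345, 200) [0.5583 0.039  0.02  ]
```

View pics/w1c.png

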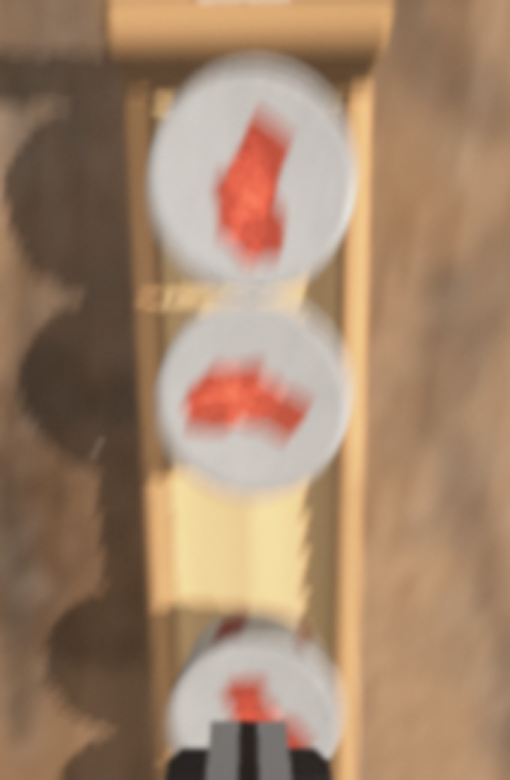

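```bash
python3 - <<'E'
from h import *
s=env.get_state(); print(s['time'],s['ee_pos'],s['qvel'].round(2))
C=cal('wrist'); im=vision.snapshot('wrist'); cv2.imwrite('pics/w2.png',im[:,:,::-1])
crop(im,230,0,400,260,3,'pics/w2c.png'); print('tcp in wrist',proj(C,s['ee_pos']),C[1].T@np.array([0,0,1]))
T=cal('top'); print('tcp in top',proj(T,s['ee_pos']), 'scene',proj(cal('scene'),s['ee_pos']))
t=vision.snapshot('top'); cv2.imwrite('pics/t2.png',t[:,:,::-1]);crop(t,205,180,425,300,3.6,'pics/tc1.png')
t=vision.snapshot('scene'); cv2.imwrite('pics/s2.png',t[:,:,::-1]);crop(t,200,120,440,300,3.3,'pics/sc1.png')
E
```

```text
2.25 [0.51931259 0.05319765 0.18015915] [ 2.79 -1.72  3.2   2.29 -0.89  0.48  1.08]
tcp in wrist [[310.79661387 253.26492203]] [ 0.03341026 -0.29297476 -0.95553626]
tcp in top [[265.6216145  241.86891763]] scene [[314.18967327 210.58088947]]
```

View pics/w2c.png

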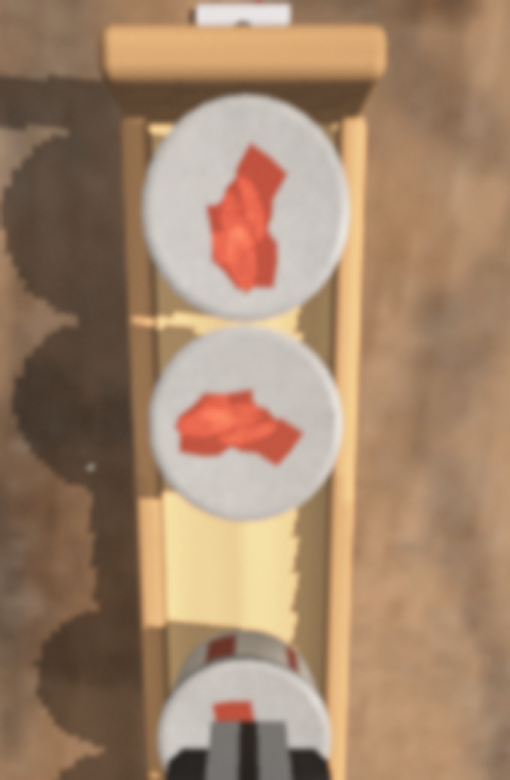

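View pics/sc1.png

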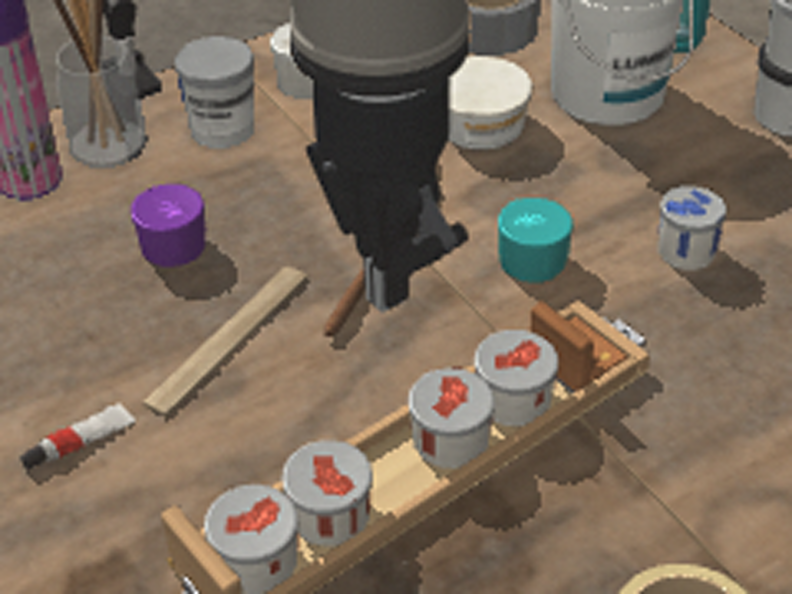

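View pics/tc1.png

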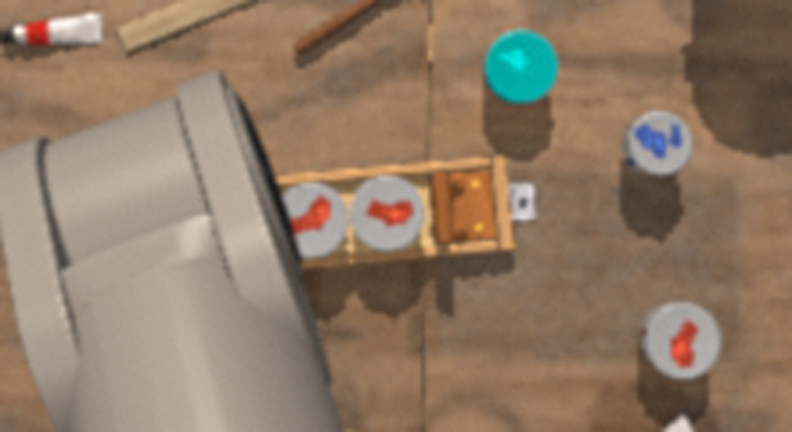

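Call:
{"name": "drive_tool", "arguments": {"targets": "0 0 0 0 0 0 0; 0 0 0 0 0 0 0; 0 0 0 0 0 0 0"}}

```text
time: 2.78
ee_pos: [0.5182, 0.0476, 0.1805]
tool_rot: [[-0.1, 0.995, 0.0], [0.995, 0.1, -0.0], [-0.0, 0.0, -1.0]]
contact_force: [-0.2, -0.3, -0.7]
width: 0.002
```

```bash
python3 - <<'E'
from h import *
s=env.get_state(); print(s['time'],s['ee_pos'],s['qvel'].round(2),s['contact_force'])
C=cal('wrist'); im=vision.snapshot('wrist'); cv2.imwrite('pics/w3.png',im[:,:,::-1])
crop(im,230,0,400,260,3,'pics/w3c.png'); print('tcp in wrist',proj(C,s['ee_pos']))
lids(im,C,{'p1':(.507,.165,.052),'p2':(.514,.104,.052)})
E
```

```text
2.775 [0.51820633 0.04764031 0.18047013] [-0.15  0.12 -0.14 -0.07  0.02 -0.04 -0.04] [-0.22151004 -0.34502357 -0.6513454 ]
tcp in wrist [[310.73516959 253.32431641]]
p1 fit [0.5079 0.1627] r 0.0296 px 312.5 60.8
p2 fit [0.5146 0.1019] r 0.0293 px 313.2 133.6
```

View pics/w3c.png

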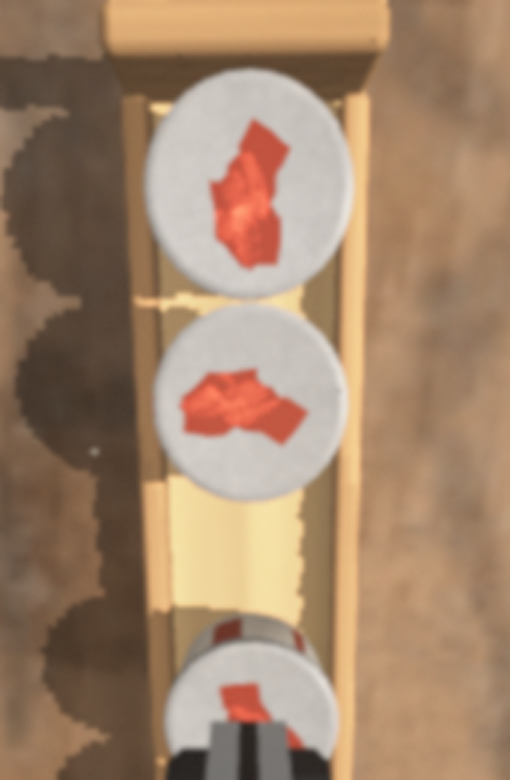

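```bash
python3 - <<'E'
from h import *
C=cal('wrist')
for p in [(313,99),(313,166.3),(314,213.5),(313,101.5)]: print(p,ray(C,p,.052)[0].round(4))
for p in [(313,17),(313,30)]: print(p,ray(C,p,.06)[0].round(4))
# line x along row
E
```

```text
(313, 99) [0.5113 0.133  0.052 ]
(313, 166.3) [0.5174 0.0727 0.052 ]
(314, 213.5) [0.5232 0.0251 0.052 ]
(313, 101.5) [0.5115 0.1309 0.052 ]
(313, 17) [0.5051 0.1945 0.06  ]
(313, 30) [0.506  0.1853 0.06  ]
```

Call:
{"name": "drive_tool", "arguments": {"targets": "0 1 2 30 0 0 -0.4; 0 0 0 40 0 0 0; 0 0 0 40 0 0 0; 0 0 0 30 0 0 0; 0 0 0 10 0 0 0; 0 0 0 0 0 0 0; 0 0 0 0 0 0 0"}}

```text
time: 3.7
ee_pos: [0.5209, 0.0494, 0.0315]
tool_rot: [[-0.108, 0.994, 0.002], [0.994, 0.108, 0.0], [-0.0, 0.002, -1.0]]
contact_force: [-0.5, 0.3, 0.6]
width: 0.004
```

Call:
{"name": "drive_tool", "arguments": {"targets": "0 3 0 0 0 0 0; 0 3 0 0 0 0 0; 0 2 0 0 0 0 0; 0 2 0 0 0 0 0"}}

```text
time: 4.2
ee_pos: [0.5191, 0.0595, 0.0304]
tool_rot: [[-0.108, 0.994, 0.0], [0.994, 0.108, 0.0], [0.0, 0.0, -1.0]]
contact_force: [-0.4, -0.3, 1.0]
width: 0.001
```

Call:
{"name": "drive_tool", "arguments": {"targets": "0 2 0 0 0 0 0; 0 1 0 0 0 0 0; 0 1 0 0 0 0 0"}}

```text
time: 4.58
ee_pos: [0.5186, 0.0632, 0.0303]
tool_rot: [[-0.108, 0.994, -0.0], [0.994, 0.108, -0.0], [-0.0, -0.0, -1.0]]
contact_force: [1.0, -1.7, 0.2]
width: -0.001
```

Call:
{"name": "drive_tool", "arguments": {"targets": "0 1 0 0 0 0 0; 0 0.5 0 0 0 0 0"}}

```text
time: 4.82
ee_pos: [0.5185, 0.0648, 0.0303]
tool_rot: [[-0.108, 0.994, -0.0], [0.994, 0.108, 0.0], [0.0, -0.0, -1.0]]
contact_force: [0.0, -1.6, 1.2]
width: 0.0
```

Call:
{"name": "drive_tool", "arguments": {"targets": "0 0.5 0 0 0 0 0; 0 0.5 0 0 0 0 0"}}

```text
time: 5.08
ee_pos: [0.5184, 0.0657, 0.0303]
tool_rot: [[-0.108, 0.994, -0.0], [0.994, 0.108, -0.0], [-0.0, -0.0, -1.0]]
contact_force: [0.0, -2.4, -0.3]
width: 0.003
```

Call:
{"name": "drive_tool", "arguments": {"targets": "0 0.5 0 0 0 0 0; 0 0.5 0 0 0 0 0"}}

```text
time: 5.32
ee_pos: [0.5182, 0.0664, 0.0303]
tool_rot: [[-0.108, 0.994, -0.0], [0.994, 0.108, -0.0], [-0.0, -0.0, -1.0]]
contact_force: [0.1, -4.6, 0.4]
width: -0.001
```

Call:
{"name": "drive_tool", "arguments": {"targets": "0 0.5 0 0 0 0 0; 0 0.5 0 0 0 0 0"}}

```text
time: 5.58
ee_pos: [0.5181, 0.0672, 0.0303]
tool_rot: [[-0.108, 0.994, -0.0], [0.994, 0.108, -0.001], [-0.001, -0.0, -1.0]]
contact_force: [0.9, -8.1, -0.1]
width: 0.003
```

Call:
{"name": "drive_tool", "arguments": {"targets": "0 0.5 0 0 0 0 0"}}

```text
time: 5.7
ee_pos: [0.518, 0.0673, 0.0302]
tool_rot: [[-0.107, 0.994, -0.0], [0.994, 0.107, -0.001], [-0.001, -0.001, -1.0]]
contact_force: [0.8, -9.7, 0.4]
width: 0.0
```

Call:
{"name": "drive_tool", "arguments": {"targets": "0 -4 0 0 0 0 0; 0 -8 0 0 0 0 0; 0 -8 0 0 0 0 0; 0 -5 0 0 0 0 0; 0 -2 0 0 0 0 0; 0 -1 0 0 0 0 0; 0 0 0 0 0 0 0"}}

```text
time: 6.58
ee_pos: [0.5211, 0.0406, 0.0304]
tool_rot: [[-0.108, 0.994, 0.0], [0.994, 0.108, 0.0], [0.0, 0.0, -1.0]]
contact_force: [-0.2, 0.1, -0.4]
width: 0.003
```

Call:
{"name": "drive_tool", "arguments": {"targets": "0 -1 0 0 0 0 0; 0 -1 0 0 0 0 0; 0 -1 0 0 0 0 0; 0 -1 0 0 0 0 0"}}

```text
time: 7.08
ee_pos: [0.5216, 0.0364, 0.0303]
tool_rot: [[-0.108, 0.994, 0.0], [0.994, 0.108, 0.0], [0.0, 0.0, -1.0]]
contact_force: [0.9, -0.9, 0.1]
width: -0.001
```

Call:
{"name": "drive_tool", "arguments": {"targets": "0 -1 0 0 0 0 0; 0 -1 0 0 0 0 0"}}

```text
time: 7.32
ee_pos: [0.5218, 0.0345, 0.0303]
tool_rot: [[-0.108, 0.994, 0.0], [0.994, 0.108, 0.0], [0.0, 0.0, -1.0]]
contact_force: [-0.6, 0.5, 0.2]
width: 0.003
```

Call:
{"name": "drive_tool", "arguments": {"targets": "0 -1 0 0 0 0 0; 0 -1 0 0 0 0 0"}}

```text
time: 7.58
ee_pos: [0.522, 0.0325, 0.0304]
tool_rot: [[-0.108, 0.994, 0.0], [0.994, 0.108, 0.0], [0.0, 0.0, -1.0]]
contact_force: [-0.5, 0.4, 0.0]
width: 0.002
```

Call:
{"name": "drive_tool", "arguments": {"targets": "0 -1 0 0 0 0 0; 0 -1 0 0 0 0 0"}}

```text
time: 7.82
ee_pos: [0.5222, 0.0304, 0.0303]
tool_rot: [[-0.108, 0.994, 0.0], [0.994, 0.108, 0.0], [0.0, 0.0, -1.0]]
contact_force: [0.4, 1.7, -0.5]
width: -0.006
```

Call:
{"name": "drive_tool", "arguments": {"targets": "0 -1 0 0 0 0 0; 0 -1 0 0 0 0 0"}}

```text
time: 8.07
ee_pos: [0.5224, 0.0284, 0.0303]
tool_rot: [[-0.108, 0.994, 0.0], [0.994, 0.108, 0.0], [0.0, 0.0, -1.0]]
contact_force: [0.1, 0.8, -0.5]
width: -0.001
```

Call:
{"name": "drive_tool", "arguments": {"targets": "0 -1 0 0 0 0 0"}}

```text
time: 8.2
ee_pos: [0.5225, 0.0274, 0.0303]
tool_rot: [[-0.108, 0.994, 0.0], [0.994, 0.108, 0.0], [0.0, 0.0, -1.0]]
contact_force: [1.0, 0.8, 0.1]
width: 0.004
```

Call:
{"name": "drive_tool", "arguments": {"targets": "0 -1 0 0 0 0 0; 0 -1 0 0 0 0 0"}}

```text
time: 8.45
ee_pos: [0.5228, 0.0254, 0.0304]
tool_rot: [[-0.108, 0.994, 0.0], [0.994, 0.108, 0.0], [0.0, 0.0, -1.0]]
contact_force: [-0.4, 1.0, -0.1]
width: 0.008
```

Call:
{"name": "drive_tool", "arguments": {"targets": "0 -1 0 0 0 0 0; 0 -1 0 0 0 0 0"}}

```text
time: 8.7
ee_pos: [0.523, 0.024, 0.0304]
tool_rot: [[-0.109, 0.994, 0.0], [0.994, 0.109, 0.001], [0.001, 0.0, -1.0]]
contact_force: [-0.4, 4.5, 0.2]
width: -0.004
```

Call:
{"name": "drive_tool", "arguments": {"targets": "0 -0.5 0 0 0 0 0; 0 -0.5 0 0 0 0 0"}}

```text
time: 8.95
ee_pos: [0.5231, 0.0229, 0.0304]
tool_rot: [[-0.108, 0.994, 0.0], [0.994, 0.108, 0.0], [0.0, 0.0, -1.0]]
contact_force: [-0.4, 4.8, 0.3]
width: -0.0
```

Call:
{"name": "drive_tool", "arguments": {"targets": "0 -0.5 0 0 0 0 0; 0 -0.5 0 0 0 0 0"}}

```text
time: 9.2
ee_pos: [0.5232, 0.0224, 0.0304]
tool_rot: [[-0.109, 0.994, 0.0], [0.994, 0.109, 0.001], [0.001, 0.0, -1.0]]
contact_force: [-0.9, 7.7, 0.0]
width: 0.004
```

Call:
{"name": "drive_tool", "arguments": {"targets": "0 -0.5 0 0 0 0 0"}}

```text
time: 9.32
ee_pos: [0.5234, 0.0222, 0.0304]
tool_rot: [[-0.109, 0.994, 0.0], [0.994, 0.109, 0.001], [0.001, 0.001, -1.0]]
contact_force: [-1.6, 10.7, -0.1]
width: -0.002
```

Call:
{"name": "drive_tool", "arguments": {"targets": "0 -0.3 0 0 0 0 0"}}

```text
time: 9.45
ee_pos: [0.5234, 0.0221, 0.0304]
tool_rot: [[-0.109, 0.994, 0.0], [0.994, 0.109, 0.002], [0.001, 0.001, -1.0]]
contact_force: [0.1, 11.3, 1.0]
width: -0.002
```

Call:
{"name": "drive_tool", "arguments": {"targets": "0 3 0 0 0 0 0; 0 12 0 0 0 0 0; 0 0 0 -30 0 0 0; 0 0 0 -50 0 0 0; 0 0 0 -50 0 0 0; 60 -20 -8 0 0 0 0; 85 -35 -14 0 0 0 0; 85 -45 -17 0 0 0 0"}}

```text
time: 10.45
ee_pos: [0.4934, -0.0681, 0.1606]
tool_rot: [[-0.11, 0.994, 0.0], [0.994, 0.11, -0.0], [-0.0, 0.0, -1.0]]
contact_force: [1.0, -0.6, 0.8]
width: 0.64
```

Call:
{"name": "drive_tool", "arguments": {"targets": "85 -50 -19 0 0 0 0; 85 -50 -19 0 0 0 0; 85 -40 -16 0 0 0 0; 85 -25 -10 0 0 0 0; 85 -12 -5 0 0 0 0; 85 0 0 0 0 0 0; 85 0 0 0 0 0 0; 85 0 0 0 0 0 0"}}

```text
time: 11.45
ee_pos: [0.4447, -0.2504, 0.1604]
tool_rot: [[-0.11, 0.994, 0.0], [0.994, 0.11, 0.0], [0.0, 0.0, -1.0]]
contact_force: [0.6, 0.5, 1.1]
width: 0.999
```

```bash
python3 - <<'E'
from h import *
s=env.get_state(); print(s['time'],s['ee_pos'],s['qvel'].round(2),s['contact_force'])
C=cal('wrist'); im=vision.snapshot('wrist'); cv2.imwrite('pics/w4.png',im[:,:,::-1])
print(proj(C,[.439,-.306,.044]))
T=vision.snapshot('top'); cv2.imwrite('pics/t4.png',T[:,:,::-1]); crop(T,205,180,425,300,3.6,'pics/t4c.png')
lids(im,C,{'loose':(.439,-.306,.044)})
E
```

```text
11.45 [ 0.44467355 -0.25035546  0.16036925] [ 0.2   0.08  0.19 -0.02 -0.01  0.02  0.25] [0.59799942 0.49479155 1.06093969]
[[299.62300369 247.52726024]]
loose fit [ 0.4372 -0.3043] r 0.0313 px 298.0 245.1
```

View pics/w4.png

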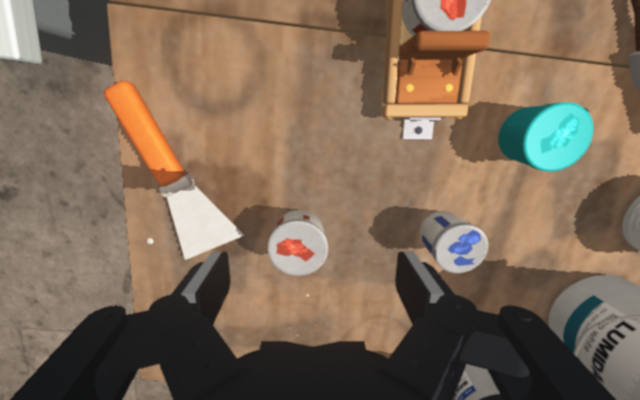

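View pics/t4c.png

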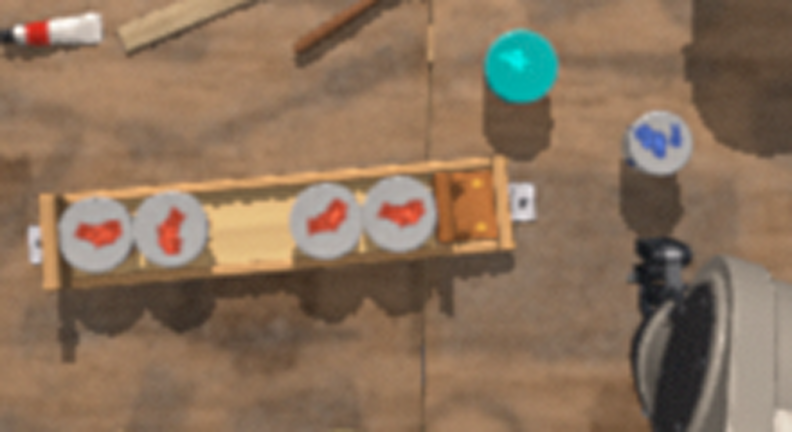

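Call:
{"name": "drive_tool", "arguments": {"targets": "85 -28 -7 0 0 0 0; 85 -27 -6 20 0 0 0; 85 0 0 40 0 0 0; 85 0 0 40 0 0 0; 85 0 0 25 0 0 0; 85 0 0 13 0 0 0; 85 0 0 5 0 0 0; 85 0 0 0 0 0 0"}}

```text
time: 12.55
ee_pos: [0.4376, -0.3076, 0.0178]
tool_rot: [[-0.108, 0.994, 0.001], [0.994, 0.108, -0.0], [-0.0, 0.001, -1.0]]
contact_force: [-0.4, -0.1, -0.6]
width: 0.996
```

```bash
python3 - <<'E'
from h import *
s=env.get_state(); print(s['time'],s['ee_pos'],s['contact_force'])
im=vision.snapshot('wrist'); cv2.imwrite('pics/w5.png',im[:,:,::-1])
E
```

```text
12.55 [ 0.43762376 -0.30756255  0.01780758] [-0.35179312 -0.06404084 -0.63780691]
```

View pics/w5.png

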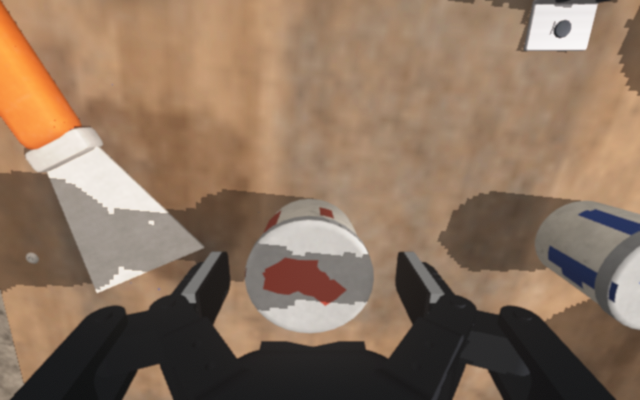

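```bash
python3 - <<'E'
from h import *
s=env.get_state(); C=cal('wrist'); p=s['ee_pos'].copy(); p[2]=.044; print(proj(C,p), ray(C,[(310,276)],.044),p)
E
```

```text
[[310.58664784 279.52113116]] [[ 0.43724167 -0.30586707  0.044     ]] [ 0.43771205 -0.30770914  0.044     ]
```

Call:
{"name": "drive_tool", "arguments": {"targets": "85 1.5 0 0 0 0 0; 70 0 0 0 0 0 0; 62 0 0 0 0 0 0; 55 0 0 0 0 0 0; 55 0 0 0 0 0 0; 55 0 0 0 0 0 0; 55 0 0 0 0 0 0"}}

```text
time: 13.48
ee_pos: [0.437, -0.3062, 0.0182]
tool_rot: [[-0.108, 0.994, -0.0], [0.994, 0.108, -0.001], [-0.001, -0.0, -1.0]]
contact_force: [-6.0, 2.8, 20.4]
width: 0.663
```

Call:
{"name": "drive_tool", "arguments": {"targets": "50 0 0 -5 0 0 0; 50 0 0 -15 0 0 0; 50 0 0 -20 0 0 0; 50 0 0 0 0 0 0; 50 0 0 0 0 0 0"}}

```text
time: 14.1
ee_pos: [0.4369, -0.3061, 0.0573]
tool_rot: [[-0.108, 0.994, 0.0], [0.994, 0.108, -0.0], [-0.0, 0.0, -1.0]]
contact_force: [-1.0, -0.2, -1.4]
width: 0.658
```

```bash
python3 - <<'E'
from h import *
s=env.get_state(); print(s['time'],s['ee_pos'],s['contact_force'],s['width'])
im=vision.snapshot('wrist'); cv2.imwrite('pics/w6.png',im[:,:,::-1])
im=vision.snapshot('scene'); crop(im,380,120,560,260,4.2,'pics/s6.png')
E
```

```text
14.1 [ 0.4369438  -0.30605388  0.05732961] [-1.00953074 -0.24760309 -1.43726677] 0.657624738753418
```

View pics/w6.png

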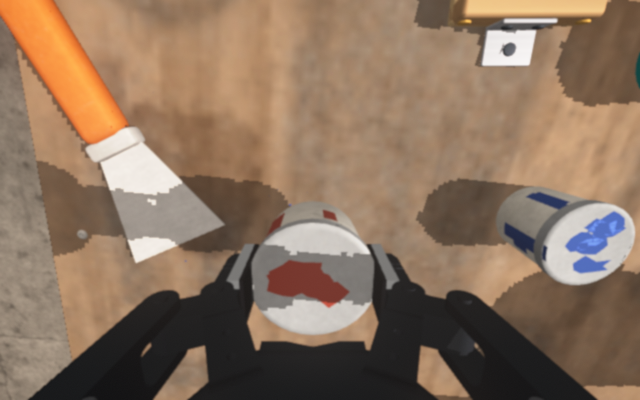

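View pics/s6.png

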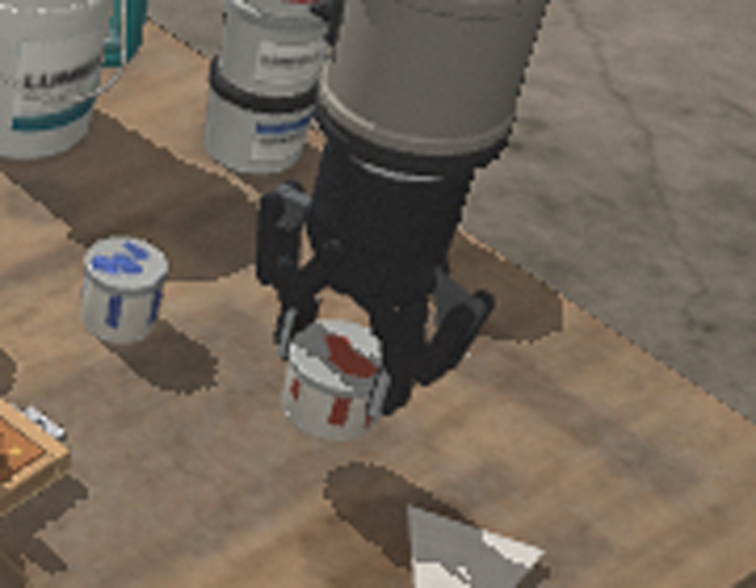

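```bash
python3 - <<'E'
from h import *
s=env.get_state(); C=cal('wrist'); p=s['ee_pos'].copy(); z=p[2]-.018+.044; p[2]=z
im=cv2.imread('pics/w6.png'); crop(im[:,:,::-1],230,190,400,350,4,'pics/w6c.png')
print(proj(C,p), ray(C,[(313,278)],z),s['ee_pos'])
E
```

```text
[[310.509683   279.54707671]] [[ 0.43782229 -0.30486827  0.08287469]] [ 0.43675292 -0.30581554  0.05687469]
```

View pics/w6c.png

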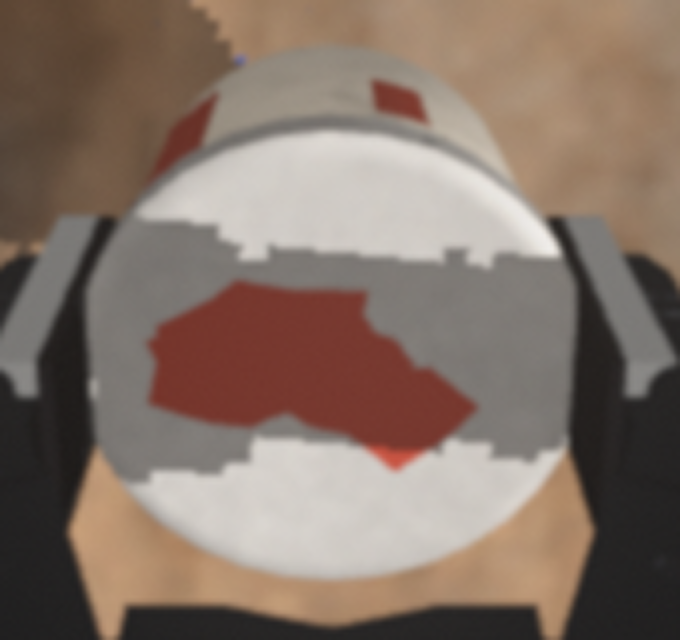

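```bash
python3 - <<'E'
from h import *
s=env.get_state(); K,R,t=cal('wrist')
Rt0=s['tool_rot']; p0=s['ee_pos']
# cam = R X + t ; X = Rt0 u + p0 -> cam = (R Rt0) u + R p0 + t
A=R@Rt0; b=R@p0+t
p1=np.array([.51820633,.04764031,.18047013]); y=np.array([.995,.1,0]);y/=np.linalg.norm(y); z=np.array([0,0,-1.]);R1=np.c_[np.cross(y,z),y,z]
C=(K,A@R1.T,b-A@R1.T@p1)
im=cv2.imread('pics/w3.png')
for r in (185,195):
    print(r,[ (c,im[r,c].tolist()) for c in range(272,292,1)]); print([ (c,im[r,c].tolist()) for c in range(334,356,1)])
for r in (185,):
  for px in [(278,r),(285,r),(341,r),(350,r)]: print(px,ray(C,px,.020)[0].round(4))
print(proj(C,[.5209,.0447,.052]))
E
```

```text
185 [(272, [49, 65, 87]), (273, [50, 66, 88]), (274, [51, 68, 90]), (275, [52, 69, 91]), (276, [54, 72, 95]), (277, [62, 87, 116]), (278, [82, 118, 158]), (279, [105, 154, 201]), (280, [121, 175, 225]), (281, [127, 183, 230]), (282, [128, 184, 231]), (283, [132, 189, 234]), (284, [131, 189, 234]), (285, [126, 181, 229]), (286, [124, 178, 222]), (287, [142, 199, 233]), (288, [160, 219, 243]), (289, [165, 224, 245]), (290, [164, 223, 244]), (291, [162, 221, 244])]
[(334, [89, 125, 154]), (335, [87, 122, 151]), (336, [85, 120, 148]), (337, [85, 119, 145]), (338, [82, 116, 143]), (339, [78, 110, 136]), (340, [71, 101, 129]), (341, [78, 112, 148]), (342, [99, 143, 187]), (343, [118, 170, 218]), (344, [127, 182, 229]), (345, [131, 187, 232]), (346, [132, 189, 233]), (347, [132, 189, 234]), (348, [126, 179, 227]), (349, [116, 159, 203]), (350, [112, 150, 190]), (351, [113, 149, 189]), (352, [115, 151, 190]), (353, [114, 150, 189]), (354, [114, 151, 190]), (355, [113, 149, 189])]
195 [(272, [45, 62, 83]), (273, [46, 63, 84]), (274, [46, 62, 83]), (275, [46, 62, 83]), (276, [47, 64, 84]), (27
[... 337 characters left out ...]
, 221, 244])]
[(334, [88, 125, 153]), (335, [87, 123, 151]), (336, [85, 121, 148]), (337, [83, 118, 146]), (338, [82, 116, 143]), (339, [79, 111, 138]), (340, [73, 105, 136]), (341, [82, 119, 158]), (342, [104, 151, 197]), (343, [121, 175, 224]), (344, [129, 184, 231]), (345, [132, 188, 233]), (346, [134, 191, 235]), (347, [135, 192, 236]), (348, [131, 184, 231]), (349, [120, 164, 208]), (350, [114, 152, 192]), (351, [115, 152, 192]), (352, [115, 152, 192]), (353, [115, 152, 192]), (354, [114, 153, 192]), (355, [116, 153, 193])]
(278, 185) [0.4822 0.0424 0.02  ]
(285, 185) [0.4898 0.0431 0.02  ]
(341, 185) [0.5505 0.0492 0.02  ]
(350, 185) [0.5602 0.0501 0.02  ]
[[313.75836276 194.48993303]]
```

Call:
{"name": "drive_tool", "arguments": {"targets": "50 5 2 -25 0 0 0; 50 20 7 -28 0 0 0; 50 40 14 -10 0 0 0; 50 50 18 0 0 0 0; 50 50 18 0 0 0 0; 50 50 18 0 0 0 0; 50 50 18 0 0 0 0; 50 40 14 0 0 0 0"}}

```text
time: 15.2
ee_pos: [0.5124, 0.0113, 0.1199]
tool_rot: [[-0.109, 0.994, -0.001], [0.994, 0.109, 0.0], [0.001, -0.001, -1.0]]
contact_force: [0.1, -0.7, -0.8]
width: 0.66
```

Call:
{"name": "drive_tool", "arguments": {"targets": "50 22 8 0 0 0 0; 50 12 4 0 0 0 0; 50 0 0 0 0 0 0; 50 0 0 0 0 0 0; 50 0 0 0 0 0 0"}}

```text
time: 15.82
ee_pos: [0.5206, 0.043, 0.1203]
tool_rot: [[-0.107, 0.994, -0.0], [0.994, 0.107, -0.0], [-0.0, -0.0, -1.0]]
contact_force: [-0.3, -0.9, -0.8]
width: 0.66
```

```bash
python3 - <<'E'
from h import *
s=env.get_state(); print(s['time'],s['ee_pos'],s['contact_force'],s['width'],s['qvel'].round(1))
C=cal('wrist')
im=vision.snapshot('wrist'); crop(im,200,60,420,360,2,'pics/w7.png'); cv2.imwrite('pics/w7f.png',im[:,:,::-1])
im=vision.snapshot('scene'); crop(im,240,150,420,310,4,'pics/s7.png')
E
```

```text
15.825 [0.52059679 0.04295715 0.12029259] [-0.26824776 -0.88294126 -0.83306712] 0.6598150988214574 [-0.2 -0.  -0.3 -0.2 -0.  -0.1 -0.3]
```

View pics/w7.png

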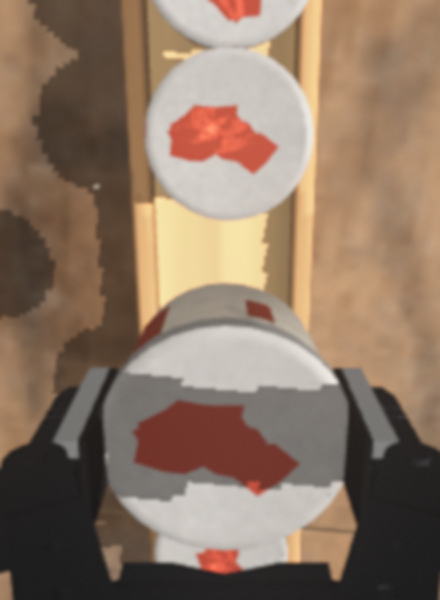

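View pics/s7.png

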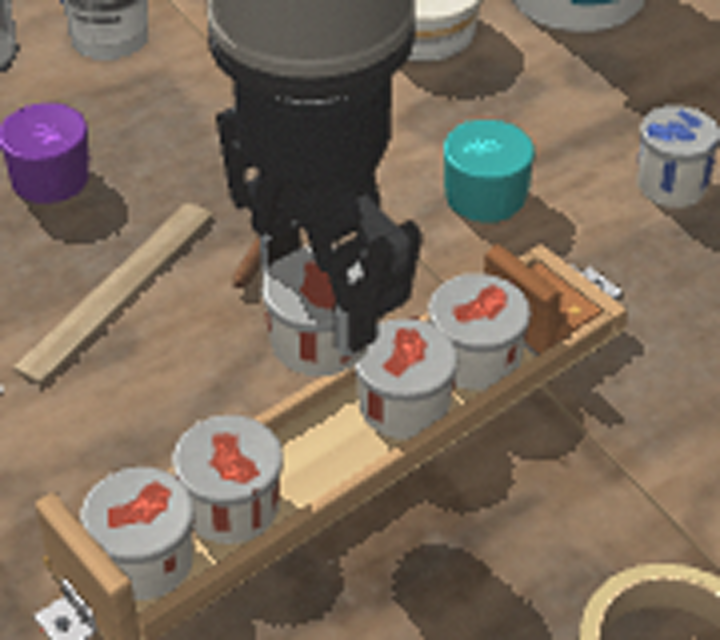

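```bash
python3 - <<'E'
from h import *
s=env.get_state(); C=cal('wrist'); print(s['ee_pos'])
print(ray(C,[(314.5,169),(314.5,84)],.052), ray(C,[(313,278.7)],s['ee_pos'][2]+.026))
E
```

```text
[0.52069724 0.04333052 0.12037329]
[[0.51960571 0.07737352 0.052     ]
 [0.51321434 0.1360264  0.052     ]] [[0.52176844 0.04392717 0.14637329]]
```

Call:
{"name": "drive_tool", "arguments": {"targets": "50 0.5 -0.5 10 0 0 0; 50 0 0 20 0 0 0; 50 0 0 20 0 0 0; 50 0 0 15 0 0 0; 50 0 0 8 0 0 0; 50 0 0 4 0 0 0; 50 0 0 0 0 0 0; 50 0 0 0 0 0 0"}}

```text
time: 16.92
ee_pos: [0.5205, 0.0446, 0.0438]
tool_rot: [[-0.108, 0.994, 0.001], [0.994, 0.108, 0.0], [-0.0, 0.001, -1.0]]
contact_force: [-0.6, -0.6, -0.9]
width: 0.659
```

Call:
{"name": "drive_tool", "arguments": {"targets": "50 0 0 2 0 0 0; 50 0 0 2 0 0 0; 50 0 0 0 0 0 0"}}

```text
time: 17.3
ee_pos: [0.5201, 0.0445, 0.0392]
tool_rot: [[-0.108, 0.994, -0.0], [0.994, 0.108, 0.0], [0.0, -0.0, -1.0]]
contact_force: [-0.6, 0.3, -0.7]
width: 0.659
```

```bash
python3 - <<'E'
from h import *
s=env.get_state(); print(s['time'],s['ee_pos'],s['contact_force'],s['width'])
im=vision.snapshot('wrist'); crop(im,200,60,420,360,2,'pics/w8.png')
im=vision.snapshot('scene'); crop(im,240,180,420,310,4.4,'pics/s8.png')
E
```

```text
17.3 [0.52006451 0.04453972 0.03921365] [-0.62538915  0.32483663 -0.69171285] 0.6591512831941135
```

View pics/w8.png

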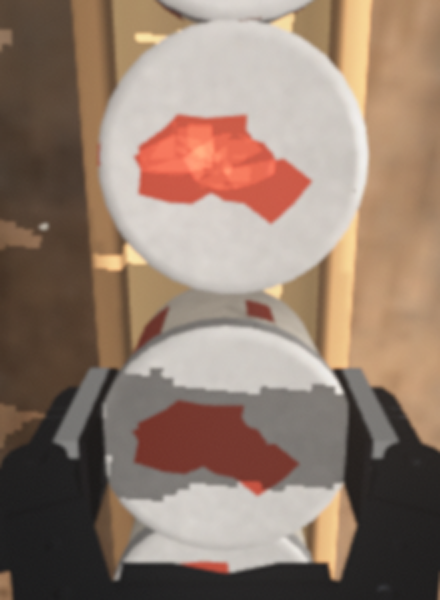

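View pics/s8.png

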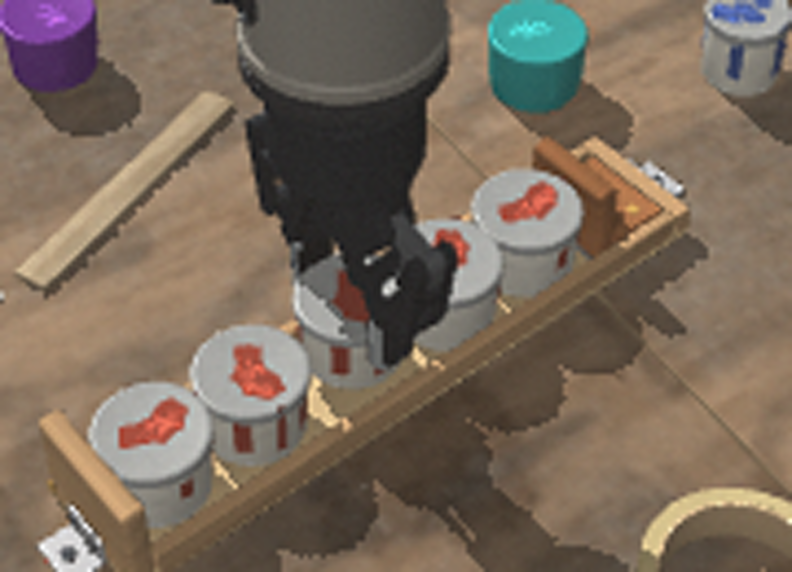

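```bash
python3 - <<'E'
from h import *
s=env.get_state(); C=cal('wrist'); print(s['ee_pos'])
z=s['ee_pos'][2]+.026
print(ray(C,[(318.5,206.5)],.052),ray(C,[(316,222.5),(313,332.5),(313,278.5)],z))
E
```

```text
[0.5201517  0.04454991 0.03932954]
[[0.52055463 0.07638094 0.052     ]] [[0.5195144  0.07331825 0.06532954]
 [0.524565   0.01459367 0.06532954]
 [0.52123705 0.04525712 0.06532954]]
```

Call:
{"name": "drive_tool", "arguments": {"targets": "50 0 0 2 0 0 0; 50 0 0 2 0 0 0; 50 0 0 0 0 0 0"}}

```text
time: 17.77
ee_pos: [0.5201, 0.0446, 0.0351]
tool_rot: [[-0.108, 0.994, -0.0], [0.994, 0.108, 0.0], [0.0, -0.0, -1.0]]
contact_force: [-0.0, 0.2, -1.0]
width: 0.662
```

Call:
{"name": "drive_tool", "arguments": {"targets": "50 0 0 2 0 0 0; 50 0 0 1 0 0 0; 50 0 0 0 0 0 0"}}

```text
time: 18.15
ee_pos: [0.5201, 0.0446, 0.0323]
tool_rot: [[-0.108, 0.994, -0.0], [0.994, 0.108, 0.0], [0.0, -0.0, -1.0]]
contact_force: [-0.5, 0.2, -1.2]
width: 0.657
```

Call:
{"name": "drive_tool", "arguments": {"targets": "50 0 0 1 0 0 0; 50 0 0 1 0 0 0; 50 0 0 0 0 0 0"}}

```text
time: 18.52
ee_pos: [0.5201, 0.0446, 0.0303]
tool_rot: [[-0.108, 0.994, -0.0], [0.994, 0.108, 0.0], [0.0, -0.0, -1.0]]
contact_force: [0.2, -0.2, -1.8]
width: 0.659
```

Call:
{"name": "drive_tool", "arguments": {"targets": "50 0 0 1 0 0 0; 50 0 0 1 0 0 0; 50 0 0 0 0 0 0"}}

```text
time: 18.9
ee_pos: [0.5201, 0.0445, 0.0282]
tool_rot: [[-0.108, 0.994, -0.0], [0.994, 0.108, 0.0], [0.0, -0.0, -1.0]]
contact_force: [-1.0, -0.9, -0.9]
width: 0.661
```

Call:
{"name": "drive_tool", "arguments": {"targets": "50 0 0 0.5 0 0 0; 50 0 0 0.5 0 0 0"}}

```text
time: 19.15
ee_pos: [0.5202, 0.0446, 0.0273]
tool_rot: [[-0.108, 0.994, 0.0], [0.994, 0.108, 0.0], [0.0, 0.0, -1.0]]
contact_force: [0.2, -0.2, -0.5]
width: 0.657
```

Call:
{"name": "drive_tool", "arguments": {"targets": "50 0 0 0.5 0 0 0; 50 0 0 0 0 0 0"}}

```text
time: 19.4
ee_pos: [0.5201, 0.0446, 0.0268]
tool_rot: [[-0.108, 0.994, -0.0], [0.994, 0.108, 0.0], [0.0, -0.0, -1.0]]
contact_force: [-0.3, -0.1, -1.1]
width: 0.66
```

Call:
{"name": "drive_tool", "arguments": {"targets": "50 0 0 0.5 0 0 0; 50 0 0 0 0 0 0"}}

```text
time: 19.65
ee_pos: [0.5202, 0.0445, 0.0264]
tool_rot: [[-0.108, 0.994, 0.0], [0.994, 0.108, -0.0], [-0.0, 0.0, -1.0]]
contact_force: [-0.7, -0.8, 2.5]
width: 0.663
```

Call:
{"name": "drive_tool", "arguments": {"targets": "50 0 0 0.3 0 0 0; 50 0 0 0 0 0 0"}}

```text
time: 19.9
ee_pos: [0.5202, 0.0445, 0.0263]
tool_rot: [[-0.108, 0.994, 0.0], [0.994, 0.108, -0.0], [-0.0, 0.0, -1.0]]
contact_force: [-3.4, -1.1, 9.7]
width: 0.662
```

Call:
{"name": "drive_tool", "arguments": {"targets": "62 0 0 0 0 0 0; 66 0 0 0 0 0 0; 72 0 0 0 0 0 0; 80 0 0 0 0 0 0; 80 0 0 0 0 0 0"}}

```text
time: 20.52
ee_pos: [0.5201, 0.0446, 0.026]
tool_rot: [[-0.108, 0.994, -0.0], [0.994, 0.108, 0.0], [0.0, -0.0, -1.0]]
contact_force: [-0.7, -0.2, 0.3]
width: 0.939
```

```bash
python3 - <<'E'
from h import *
s=env.get_state(); print(s['time'],s['ee_pos'],s['contact_force'],s['width'])
im=vision.snapshot('wrist'); crop(im,200,60,420,360,2,'pics/w9.png')
im=vision.snapshot('scene'); crop(im,240,180,420,310,4.4,'pics/s9.png')
E
```

```text
20.525 [0.52013535 0.04456636 0.02600157] [-0.74707703 -0.21451794  0.33670343] 0.938920554155524
```

View pics/w9.png

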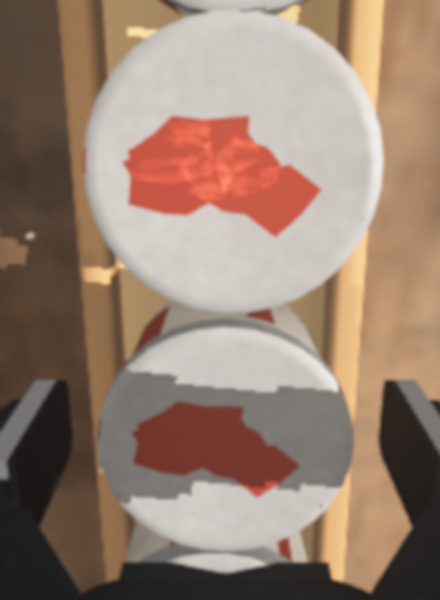

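View pics/s9.png

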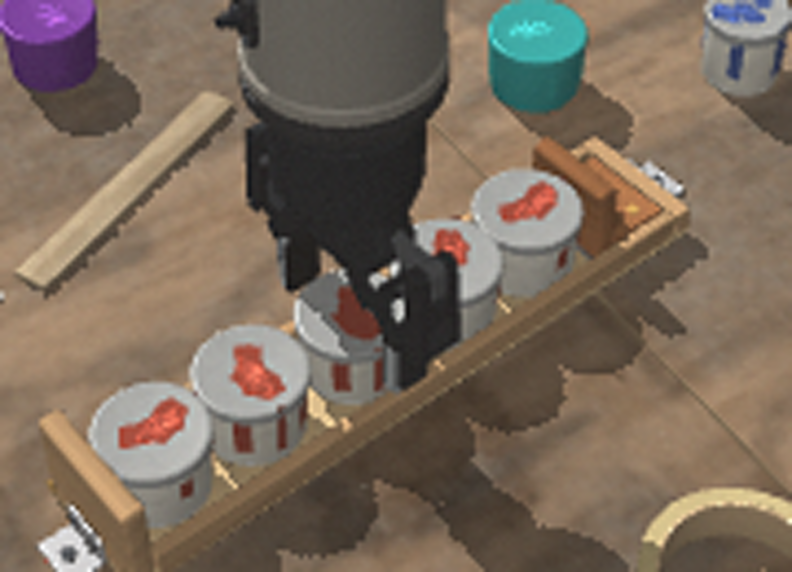

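Call:
{"name": "drive_tool", "arguments": {"targets": "82 0 0 -5 0 0 0; 82 0 0 -20 0 0 0; 82 0 0 -35 0 0 0; 60 0 0 -35 0 0 0; 30 -20 0 -5 0 0 0; 0 -40 0 0 0 0 0; 0 -50 0 0 0 0 0; 0 -45 0 0 0 0 0"}}

```text
time: 21.62
ee_pos: [0.537, -0.1112, 0.1265]
tool_rot: [[-0.108, 0.994, 0.0], [0.994, 0.108, -0.0], [-0.0, 0.0, -1.0]]
contact_force: [0.6, -0.3, -0.8]
width: -0.002
```

Call:
{"name": "drive_tool", "arguments": {"targets": "0 -28 0 0 0 0 0; 0 -15 1 0 0 0 0; 0 -5 0 0 0 0 0; 0 0 0 0 0 0 0; 0 0 0 0 0 0 0; 0 0 0 0 0 0 0"}}

```text
time: 22.38
ee_pos: [0.5432, -0.1564, 0.1261]
tool_rot: [[-0.109, 0.994, 0.0], [0.994, 0.109, 0.0], [0.0, 0.0, -1.0]]
contact_force: [-0.2, 0.4, -0.1]
width: 0.001
```

```bash
python3 - <<'E'
from h import *
s=env.get_state(); print(s['time'],s['ee_pos'],s['contact_force'],s['width'])
C=cal('wrist')
im=vision.snapshot('wrist'); crop(im,220,40,400,280,2.5,'pics/w10.png'); cv2.imwrite('pics/w10f.png',im[:,:,::-1])
print(proj(C,s['ee_pos']))
im=vision.snapshot('scene'); crop(im,240,160,420,310,4.,'pics/s10.png')
E
```

```text
22.375 [ 0.54318288 -0.15635823  0.12610585] [-0.24904066  0.4035388  -0.12664726] 0.001207970208630534
[[310.7930826  253.32697859]]
```

View pics/w10.png

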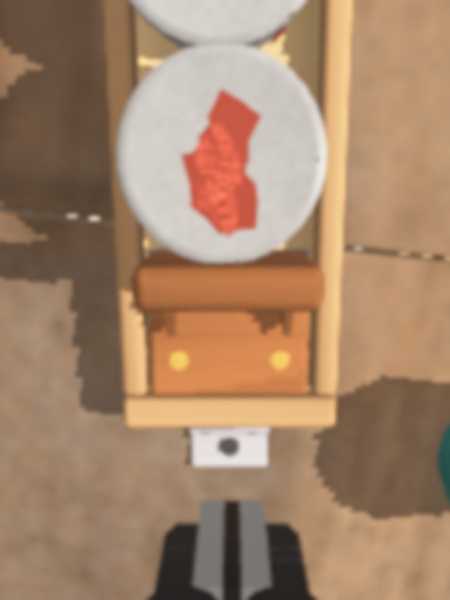

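View pics/s10.png

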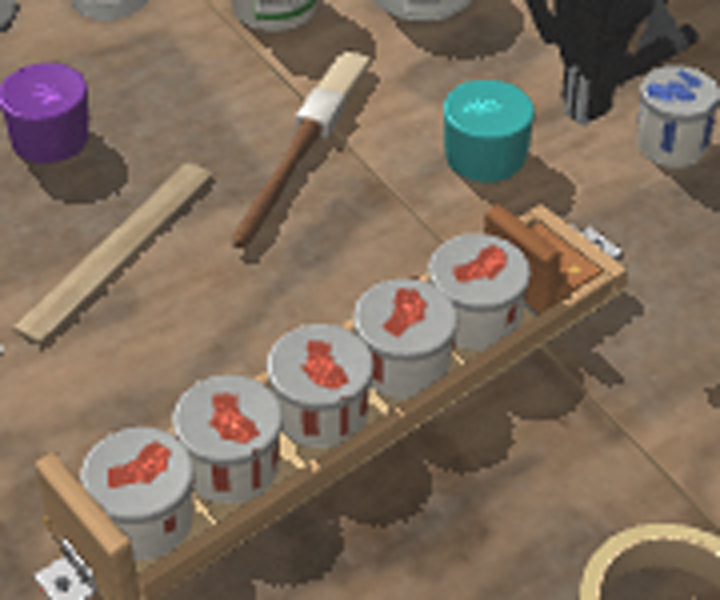

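```bash
python3 - <<'E'
from h import *
s=env.get_state(); C=cal('wrist'); print(s['ee_pos'])
print(ray(C,[(311,164),(311,145.6)],.060),ray(C,[(311,210)],.02))
T=s['tool_rot']; print(((ray(C,[(311,164)],.060)[0]-s['ee_pos'])@T*1000).round(1))
E
```

```text
[ 0.54313573 -0.15667471  0.12607347]
[[ 0.53898994 -0.11877274  0.06      ]
 [ 0.53756721 -0.10548918  0.06      ]] [[ 0.54414541 -0.16818524  0.02      ]]
[38.1  0.  66.1]
```

Call:
{"name": "drive_tool", "arguments": {"targets": "0 0 0 25 0 0 0; 0 0 0 35 0 0 0; 0 0 0 20 0 0 0; 0 0 0 9 0 0 0; 0 0 0 4 0 0 0; 0 0 0 0 0 0 0; 0 0 0 0 0 0 0"}}

```text
time: 23.35
ee_pos: [0.5436, -0.1573, 0.0338]
tool_rot: [[-0.108, 0.994, 0.001], [0.994, 0.108, -0.0], [-0.0, 0.001, -1.0]]
contact_force: [-0.4, -0.7, 0.6]
width: 0.001
```

Call:
{"name": "drive_tool", "arguments": {"targets": "0 6 0 0 0 0 0; 0 6 0 0 0 0 0; 0 4 0 0 0 0 0; 0 2 0 0 0 0 0; 0 1 0 0 0 0 0; 0 1 0 0 0 0 0; 0 0 0 0 0 0 0"}}

```text
time: 24.22
ee_pos: [0.541, -0.1373, 0.033]
tool_rot: [[-0.108, 0.994, -0.0], [0.994, 0.108, 0.0], [0.0, -0.0, -1.0]]
contact_force: [0.0, 0.1, -0.3]
width: -0.001
```

Call:
{"name": "drive_tool", "arguments": {"targets": "0 1 0 0 0 0 0; 0 1 0 0 0 0 0; 0 1 0 0 0 0 0"}}

```text
time: 24.6
ee_pos: [0.5406, -0.1342, 0.033]
tool_rot: [[-0.108, 0.994, -0.0], [0.994, 0.108, 0.0], [0.0, 0.0, -1.0]]
contact_force: [-0.3, 0.7, -0.8]
width: -0.002
```

Call:
{"name": "drive_tool", "arguments": {"targets": "0 1 0 0 0 0 0; 0 1 0 0 0 0 0"}}

```text
time: 24.85
ee_pos: [0.5404, -0.1322, 0.033]
tool_rot: [[-0.108, 0.994, -0.0], [0.994, 0.108, 0.0], [0.0, -0.0, -1.0]]
contact_force: [0.2, 0.3, -0.4]
width: 0.001
```

Call:
{"name": "drive_tool", "arguments": {"targets": "0 1 0 0 0 0 0; 0 1 0 0 0 0 0"}}

```text
time: 25.1
ee_pos: [0.5402, -0.1302, 0.033]
tool_rot: [[-0.108, 0.994, 0.0], [0.994, 0.108, 0.0], [0.0, 0.0, -1.0]]
contact_force: [-0.1, -0.7, -0.3]
width: 0.002
```

Call:
{"name": "drive_tool", "arguments": {"targets": "0 0.5 0 0 0 0 0; 0 0.5 0 0 0 0 0"}}

```text
time: 25.35
ee_pos: [0.5401, -0.1296, 0.0331]
tool_rot: [[-0.108, 0.994, 0.0], [0.994, 0.108, -0.0], [-0.0, 0.0, -1.0]]
contact_force: [-0.9, -3.5, 0.3]
width: 0.003
```

Call:
{"name": "drive_tool", "arguments": {"targets": "0 0.5 0 0 0 0 0; 0 0.5 0 0 0 0 0"}}

```text
time: 25.6
ee_pos: [0.5401, -0.129, 0.0331]
tool_rot: [[-0.107, 0.994, 0.0], [0.994, 0.107, -0.001], [-0.001, 0.0, -1.0]]
contact_force: [1.2, -5.4, -1.5]
width: -0.002
```

Call:
{"name": "drive_tool", "arguments": {"targets": "0 0.5 0 0 0 0 0; 0 0.5 0 0 0 0 0"}}

```text
time: 25.85
ee_pos: [0.5399, -0.128, 0.0331]
tool_rot: [[-0.107, 0.994, 0.0], [0.994, 0.107, -0.001], [-0.001, 0.0, -1.0]]
contact_force: [1.2, -4.2, -1.5]
width: 0.001
```

Call:
{"name": "drive_tool", "arguments": {"targets": "0 0.5 0 0 0 0 0; 0 0.5 0 0 0 0 0"}}

```text
time: 26.1
ee_pos: [0.5399, -0.1271, 0.0331]
tool_rot: [[-0.107, 0.994, 0.0], [0.994, 0.107, -0.001], [-0.001, 0.0, -1.0]]
contact_force: [1.2, -6.1, -1.0]
width: -0.001
```

Call:
{"name": "drive_tool", "arguments": {"targets": "0 0.5 0 0 0 0 0; 0 0.5 0 0 0 0 0"}}

```text
time: 26.35
ee_pos: [0.5397, -0.1261, 0.0331]
tool_rot: [[-0.107, 0.994, 0.0], [0.994, 0.107, -0.001], [-0.001, 0.0, -1.0]]
contact_force: [1.1, -5.9, -0.7]
width: 0.003
```

Call:
{"name": "drive_tool", "arguments": {"targets": "0 0.5 0 0 0 0 0; 0 0.5 0 0 0 0 0"}}

```text
time: 26.6
ee_pos: [0.5396, -0.1251, 0.0331]
tool_rot: [[-0.107, 0.994, 0.0], [0.994, 0.107, -0.001], [-0.001, 0.0, -1.0]]
contact_force: [1.9, -5.8, -1.2]
width: -0.004
```

Call:
{"name": "drive_tool", "arguments": {"targets": "0 0.5 0 0 0 0 0; 0 0.5 0 0 0 0 0"}}

```text
time: 26.85
ee_pos: [0.5395, -0.1241, 0.0331]
tool_rot: [[-0.107, 0.994, 0.0], [0.994, 0.107, -0.001], [-0.001, 0.0, -1.0]]
contact_force: [0.8, -5.4, -0.9]
width: -0.005
```

Call:
{"name": "drive_tool", "arguments": {"targets": "0 0.5 0 0 0 0 0; 0 0.5 0 0 0 0 0"}}

```text
time: 27.1
ee_pos: [0.5394, -0.1232, 0.0331]
tool_rot: [[-0.107, 0.994, 0.0], [0.994, 0.107, -0.001], [-0.001, 0.0, -1.0]]
contact_force: [1.1, -5.6, -0.9]
width: -0.001
```

Call:
{"name": "drive_tool", "arguments": {"targets": "0 0.5 0 0 0 0 0; 0 0.5 0 0 0 0 0"}}

```text
time: 27.35
ee_pos: [0.5393, -0.1224, 0.0331]
tool_rot: [[-0.107, 0.994, 0.0], [0.994, 0.107, -0.001], [-0.001, 0.0, -1.0]]
contact_force: [1.3, -7.1, -1.6]
width: -0.001
```

Call:
{"name": "drive_tool", "arguments": {"targets": "0 0.5 0 0 0 0 0"}}

```text
time: 27.48
ee_pos: [0.5393, -0.1221, 0.0331]
tool_rot: [[-0.107, 0.994, 0.0], [0.994, 0.107, -0.001], [-0.001, 0.0, -1.0]]
contact_force: [2.4, -8.7, -1.6]
width: -0.002
```

Call:
{"name": "drive_tool", "arguments": {"targets": "0 0.3 0 0 0 0 0; 0 0 0 0 0 0 0"}}

```text
time: 27.72
ee_pos: [0.5392, -0.1219, 0.0331]
tool_rot: [[-0.107, 0.994, 0.0], [0.994, 0.107, -0.001], [-0.001, 0.0, -1.0]]
contact_force: [1.7, -8.3, -1.4]
width: -0.001
```

Call:
{"name": "drive_tool", "arguments": {"targets": "0 0.3 0 0 0 0 0; 0 0 0 0 0 0 0"}}

```text
time: 27.98
ee_pos: [0.5392, -0.1217, 0.0331]
tool_rot: [[-0.107, 0.994, 0.0], [0.994, 0.107, -0.001], [-0.001, 0.0, -1.0]]
contact_force: [1.9, -9.5, -1.7]
width: 0.0
```

Call:
{"name": "drive_tool", "arguments": {"targets": "0 0.3 0 0 0 0 0; 0 0 0 0 0 0 0"}}

```text
time: 28.22
ee_pos: [0.5392, -0.1216, 0.0331]
tool_rot: [[-0.107, 0.994, 0.0], [0.994, 0.107, -0.001], [-0.001, 0.0, -1.0]]
contact_force: [2.3, -9.5, -1.8]
width: -0.0
```

Call:
{"name": "drive_tool", "arguments": {"targets": "0 0.3 0 0 0 0 0; 0 0 0 0 0 0 0"}}

```text
time: 28.48
ee_pos: [0.5392, -0.1214, 0.0331]
tool_rot: [[-0.107, 0.994, 0.0], [0.994, 0.107, -0.002], [-0.002, 0.0, -1.0]]
contact_force: [1.2, -9.4, -2.4]
width: 0.001
```

```bash
python3 - <<'E'
from h import *
im=vision.snapshot('scene'); crop(im,240,170,420,310,4.3,'pics/s11.png')
im=vision.snapshot('wrist'); cv2.imwrite('pics/w11.png',im[:,:,::-1])
E
```

```text
(no output)
```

View pics/s11.png

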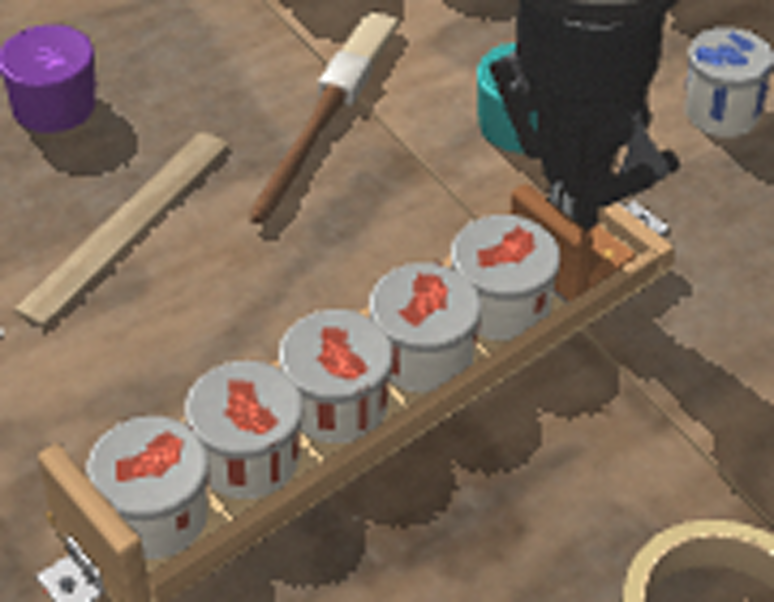

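View pics/w11.png

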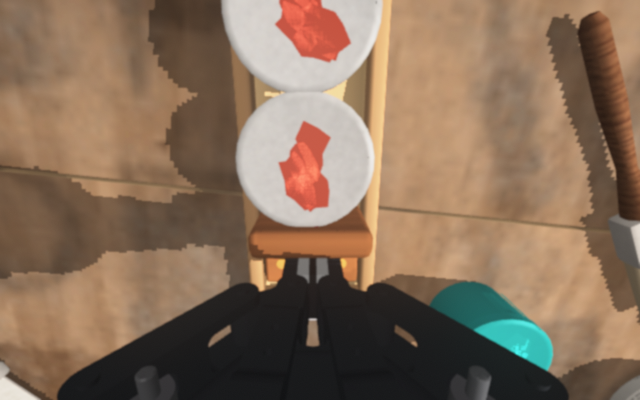

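Call:
{"name": "drive_tool", "arguments": {"targets": "0 0.3 0 0 0 0 0; 0 0 0 0 0 0 0"}}

```text
time: 28.82
ee_pos: [0.5392, -0.1213, 0.0331]
tool_rot: [[-0.107, 0.994, 0.0], [0.994, 0.107, -0.002], [-0.002, 0.0, -1.0]]
contact_force: [2.2, -11.3, -2.2]
width: 0.001
```

Call:
{"name": "drive_tool", "arguments": {"targets": "0 0.3 0 0 0 0 0; 0 0 0 0 0 0 0"}}

```text
time: 29.08
ee_pos: [0.5392, -0.1211, 0.0331]
tool_rot: [[-0.107, 0.994, 0.001], [0.994, 0.107, -0.002], [-0.002, 0.0, -1.0]]
contact_force: [2.4, -12.9, -3.5]
width: 0.002
```

Call:
{"name": "drive_tool", "arguments": {"targets": "0 -2 0 0 0 0 0; 0 -6 0 0 0 0 0; 0 -8 0 0 0 0 0; 0 0 0 -20 0 0 0; 0 0 0 -40 0 0 0; 0 0 0 -50 0 0 0; 0 0 0 -40 0 0 0"}}

```text
time: 29.95
ee_pos: [0.5409, -0.1346, 0.1864]
tool_rot: [[-0.109, 0.994, 0.002], [0.994, 0.109, -0.0], [-0.0, 0.002, -1.0]]
contact_force: [-0.2, -0.1, -0.6]
width: 0.001
```

Call:
{"name": "drive_tool", "arguments": {"targets": "0 30 0 -20 0 0 0; 0 25 0 0 0 0 0; 0 10 0 0 0 0 0; 0 0 0 0 0 0 0; 0 0 0 0 0 0 0; 0 0 0 0 0 0 0"}}

```text
time: 30.7
ee_pos: [0.5336, -0.0712, 0.2028]
tool_rot: [[-0.107, 0.994, -0.0], [0.994, 0.107, 0.0], [0.0, -0.0, -1.0]]
contact_force: [0.5, -0.1, 0.1]
width: -0.003
```

```bash
python3 - <<'E'
from h import *
s=env.get_state(); print(s['time'],s['ee_pos'],s['contact_force'])
im=vision.snapshot('wrist'); cv2.imwrite('pics/w12.png',im[:,:,::-1]); crop(im,220,0,400,240,2.5,'pics/w12c.png')
im=vision.snapshot('scene'); crop(im,240,170,420,310,4.3,'pics/s12.png')
E
```

```text
30.7 [ 0.53364609 -0.07115327  0.2028332 ] [ 0.54958603 -0.1087412   0.11478785]
```

View pics/w12c.png

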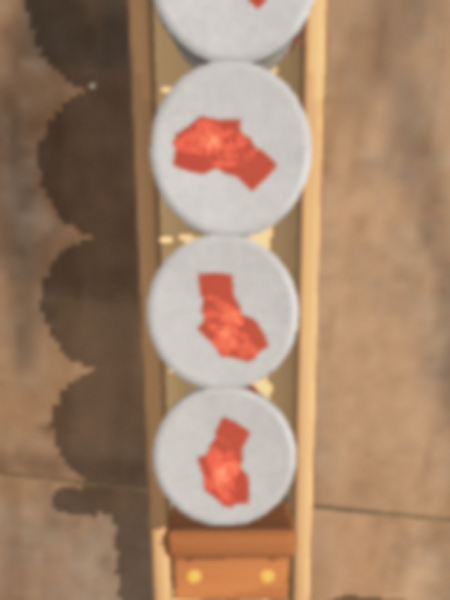

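View pics/s12.png

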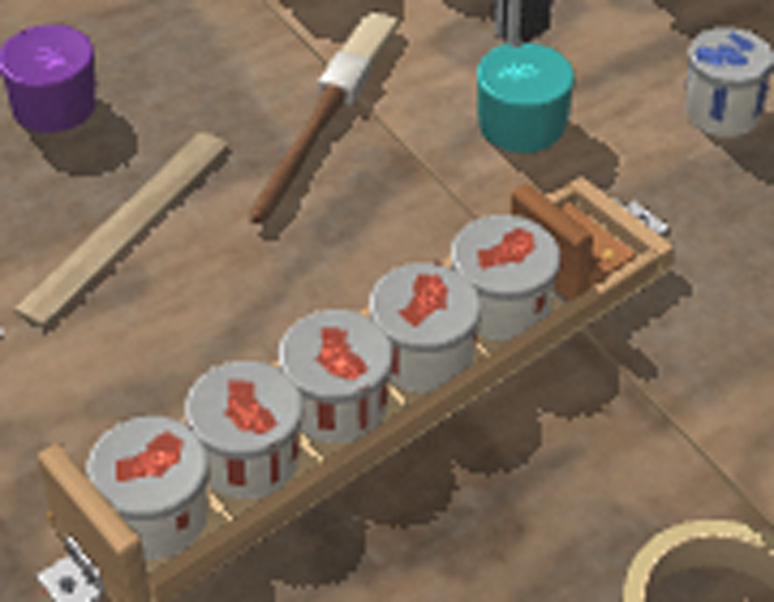

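Call:
{"name": "drive_tool", "arguments": {"targets": "0 30 0 0 0 0 0; 0 45 0 0 0 0 0; 0 45 0 0 0 0 0; 0 30 0 0 0 0 0; 0 15 0 0 0 0 0; 0 0 0 0 0 0 0; 0 0 0 0 0 0 0; 0 0 0 0 0 0 0"}}

```text
time: 31.8
ee_pos: [0.516, 0.0924, 0.203]
tool_rot: [[-0.106, 0.994, -0.0], [0.994, 0.106, -0.0], [-0.0, -0.0, -1.0]]
contact_force: [-0.3, -1.3, 0.6]
width: -0.003
```

```bash
python3 - <<'E'
from h import *
s=env.get_state(); print(s['time'],s['ee_pos'],s['contact_force'])
im=vision.snapshot('wrist'); crop(im,230,0,400,240,2.5,'pics/w13c.png')
T=vision.snapshot('top'); crop(T,205,180,425,300,3.6,'pics/t13.png')
E
```

```text
31.8 [0.51601903 0.09239125 0.20295664] [-0.29555545 -1.26976673  0.57892279]
```

View pics/w13c.png

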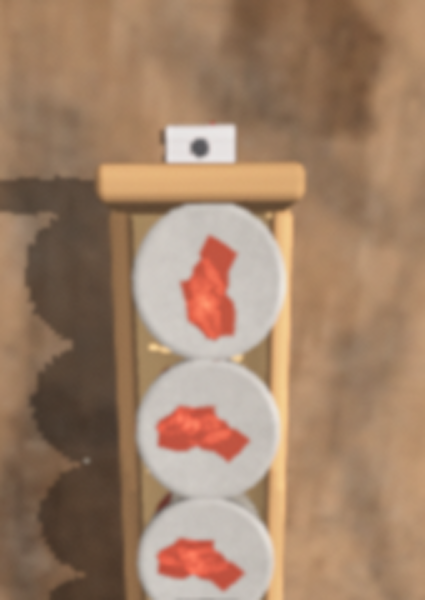

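View pics/t13.png

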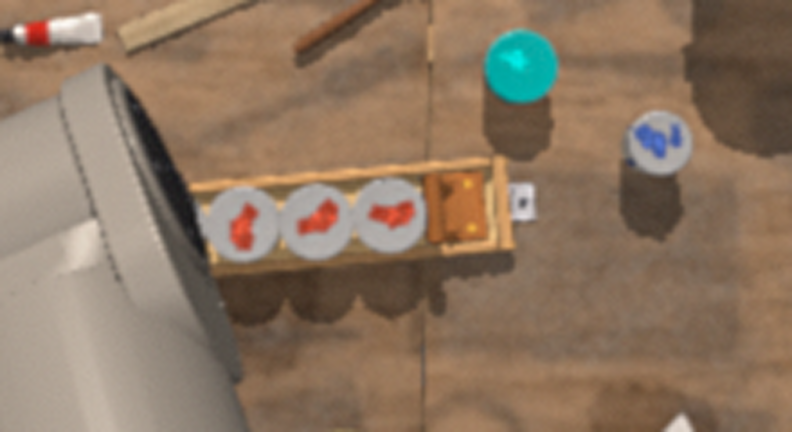

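```bash
python3 - <<'E'
from plant import job
print(job.hand_in())
E
```

```text
the job is handed in; nothing more can be done
None
```

The loose pot now stands in the middle of the row, and the end stop is pushed up against all five pots. I handed the job in at about 32 s of the 72 s allowed.

- **Parting the row:** with the shut fingers in the gap, I slid pots 1 and 2 to the fixed end, up to about 10 N. I then slid pots 3 and 4 and the stop back to its hard limit, up to about 11 N.
- **Placing the pot:** I let the loose pot down between them in small steps. It met nothing at the sides and reached the floor at the expected height (9.7 N pressing at the last). It stayed upright when I let go.
- **Closing up:** I pushed the stop up until it met firm resistance at about 13 N. Roughly 4 N of that is the brake, so the row itself felt about 9 N.

**Last checks:** the pictures show all five lids level and on, pot 1 against the fixed board, and no visible gaps along the row. The top view was partly hidden by the arm. The small pot is where it was, and the robot is touching nothing.

**Less certain points:**
- When the fingers closed on the loose pot on the table, the wrist read about 20 N upward for a moment. The pot was probably being pressed on the table with more than 1.5 kg, though its lid stayed on.
- During the last push the stop crept about 0.1–0.2 mm per step at about 9.5 N before the force climbed.
- After backing off I did not press again to test for play, so "no play" rests on that final force and the pictures.

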